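Pack the cookie stamps away in their box

TASK

Put the cookie stamps away: slide the cover of the wooden box fully open, stand every stamp that is on the counter upright in a pocket of its own in the box, then lower (do not drop) the plywood plate over the two pins until it lies flush on the ledges above the stamps, and slide the cover fully shut. Leave the jar, the bowl and the spatula where they are.

Things in the scene. Friction and masses are not known exactly. Their poses are not given: they have to be found in the camera images.
- box: Open wooden box fixed to the counter, 136 mm (x) by 248 mm (y), walls 6 mm thick, 84 mm high. Origin: centre of its underside on the counter; z up, x along its short side (away from the robot), y along its long side. Runners along both y ends carry the cover (top 94 mm high, 8 mm wide, centred at y +-128 mm, from x -68 to +207 mm, on legs).
- floor_mid (a point): Centre of the box's inner floor, 6 mm above the counter. Low strips 8 mm high divide the floor into six pockets 52 mm square: centres at x = -28 or +28 mm, y = -56, 0 or +56 mm in the box's frame. Inside, the box is 124 mm wide in x. At each y end, from y 94 to 118 mm, a ledge with its top 54 mm above the counter carries an upright steel pin.
- pin_left (a point): Tip of the locating pin on the box's +y ledge, 78 mm above the counter. The pin is 10 mm across, stands 24 mm above the ledge, and its last 6 mm taper to 4 mm. It stands at x 0, y +102 mm of the box.
- pin_right (a point): Tip of the like pin on the -y ledge, at x 0, y -102 mm of the box, 78 mm above the counter.
- cover (a joint): Flat wooden cover (134 x 246 x 6 mm, underside 87 mm above the counter) that slides on the runners along the box's +x (away from the robot). 0 = closed over the box, 0.135 = fully open at its stop (m). It stays where it is left; about 1.5 N friction. Starts closed or up to 40 mm open.
- cover_pull (a point): Top centre of the cover's dark steel bar pull: 14 mm thick (along the box's x), 56 mm long (along its y), 24 mm tall, standing on the middle of the cover; its top is 117 mm above the counter. Moves with the cover.
- plate: Plywood plate, 114 (x) by 228 (y) by 8 mm, 180 g, with 13 mm through holes at y = -102 and +102 mm and a wooden bar pull on its middle: 14 mm thick (x), 60 long (y), 21 tall. Origin: centre of its underside; z up. Either way round fits. Starts flat on the counter at the robot's left. Seated, its underside is 54 mm above the counter, 3 mm above the stamps' tops.
- plate_pull (a point): Top centre of the plate's bar pull, 29 mm above the plate's underside.
- jar: White ceramic jar with wooden lid, 70 mm across, 110 mm tall, a bystander. Origin: centre of its underside.
- bowl: Blue ceramic bowl 110 mm across, 50 mm tall, a bystander. Origin: centre of its underside.
- spatula: Kitchen spatula 240 mm long lying on the counter, a bystander. Origin: underside at its middle.
- stamp0: Cookie stamp: round aluminium foot 42 mm across, 12 mm thick, with an upright dark wooden handle 20 mm across and 33 mm long on its middle; 45 mm tall in all, 120 g. Starts upright on the counter at the robot's right; four to six of the six are present. Origin: centre of the foot's underside; z up the handle.
- stamp1: Cookie stamp: round aluminium foot 42 mm across, 12 mm thick, with an upright dark wooden handle 20 mm across and 33 mm long on its middle; 45 mm tall in all, 120 g. Starts upright on the counter at the robot's right; four to six of the six are present. Origin: centre of the foot's underside; z up the handle.
- stamp2: Cookie stamp: round aluminium foot 42 mm across, 12 mm thick, with an upright dark wooden handle 20 mm across and 33 mm long on its middle; 45 mm tall in all, 120 g. Starts upright on the counter at the robot's right; four to six of the six are present. Origin: centre of the foot's underside; z up the handle.
- stamp3: Cookie stamp: round aluminium foot 42 mm across, 12 mm thick, with an upright dark wooden handle 20 mm across and 33 mm long on its middle; 45 mm tall in all, 120 g. Starts upright on the counter at the robot's right; four to six of the six are present. Origin: centre of the foot's underside; z up the handle.
- stamp4: Cookie stamp: round aluminium foot 42 mm across, 12 mm thick, with an upright dark wooden handle 20 mm across and 33 mm long on its middle; 45 mm tall in all, 120 g. Starts upright on the counter at the robot's right; four to six of the six are present. Origin: centre of the foot's underside; z up the handle.
- stamp5: Cookie stamp: round aluminium foot 42 mm across, 12 mm thick, with an upright dark wooden handle 20 mm across and 33 mm long on its middle; 45 mm tall in all, 120 g. Starts upright on the counter at the robot's right; four to six of the six are present. Origin: centre of the foot's underside; z up the handle.

How it is judged:
By the outcome, as a careful person would: the job done as asked, in the order asked, and still so for the second after the job is handed in, with the robot touching nothing.
Of stamp0, stamp1, stamp2, stamp3, stamp4, stamp5 only 4 to 6 are there at a start; the rules pass over those that are not, and their reading is None.
At some moment in a run one of stamp0, stamp1, stamp2, stamp3, stamp4, stamp5 may be knocked a few centimetres aside while the robot is not near it.
It also fails if it takes over 210 s, if anything falls off the work surface, if the arm or the gripper's body presses on something with over 40 N, if the wrist force passes 120 N, or if a joint passes its speed limit or range.

ROBOT

A 6-joint arm with a two-finger parallel gripper is mounted at the origin on the work surface. World frame = base frame: x ahead of the robot, y to its left, z up, the work surface at z = 0. Lengths are in mm, angles in degrees, forces in N, time in s.
With the tool pointing down it reaches from about 300 to 850 mm from the base axis. Payload 4.2 kg.
Tool frame: the origin (TCP) lies on the centre line of the jaws, within the pads' length; the fingertips stand env.nose_length ahead of it and the grasp point (between the pads) lies 2 mm behind it (env.nose_length is the distance from the TCP to the fingertips, in mm); z points along the fingers, y is the direction in which the jaws open and shut (so a half turn about z gives the same grasp; the last joint's range is limited). The gripper opens to 91 mm and grips with 3 to 60 N. Pads are 32 mm wide; open, the fingers measure 118 mm over their backs; the gripper's body (76 mm by 178 mm) begins 60 mm behind the grasp point.
Start: joints at [-72.823, 18.312, 89.639, -0, 72.044, -1.146], TCP at [180.77, -545.861, 230.976] pointing down, gripper open.
Joint ranges: [-177.97, 177.97], [-48.28, 115.42], [12.27, 149.76], [-77.06, 257.06], [2.81, 150.46], [-146.56, 146.56]. Speed limits (degrees/s): [147.25, 147.25, 180, 180, 180, 180].

INTERFACE

Orientations are given as [roll, pitch, yaw] about the fixed x, y, z axes, in that order (R = Rz(yaw) Ry(pitch) Rx(roll)).
In Python, from workcell import env gives the robot as it stands. The module is installed in compiled form; this text tells all that it offers.
- The arm moves only by the tool jog_arm, never from a script. Its argument "deltas" is a list that holds one entry, the list of rows, each a list of 5 numbers: the shift along the tool's x, y, z in m, then the turn about the tool's z in degrees, then the finger opening in m, from 0 to 0.0912. A call has 1 to 20 rows; each row is the pose to reach, as a shift and turn from the pose commanded when the call began, along the tool's axes at that moment; what a row does not reach only later rows make up. A row lasts 1/12 s, in which the tool goes at most 41.7 mm and 7.16 degrees, less where a joint would pass 70% of its speed; a pose out of reach is approached as far as the arm can. A call with a gripper value outside its range is refused whole. The fingers move at their own pace and stop on an object; "grip_force" is the grip in N (left out, the last holds). Time passes only in rows, so rows that repeat a pose let the fingers close. It gives the time, the measured TCP pose, the force and the opening at its end, in the units of the state.
- env.state(): the state, without advancing time (a new reading comes with each control period).
- env.grab_frame(name): name is "side" or "top" or "wrist"; returns the picture (480x640x3 uint8, red, green, blue); there is no depth.
- env.camera_params(name): a dict with "fx", "fy", "cx", "cy" (pixels), "k1" (the pictures are not rectified: a ray, as slopes to the right and down, at radius r is drawn at 1 + k1 r^2 times it, then the intrinsics apply), "xyz" and "orientation" of the camera in the world. Camera axes: x right, y down, z forward; pixel columns grow to the right and rows downward; lengths in mm; the calibration is good to about 2 mm. A picture is of the moment at which its call begins: read the wrist's pose just before it. camera_params takes no time and is no camera call; for the wrist camera it gives the pose at the moment of the call.
- env.job_done(): hands the job in, once; it reports no verdict.
Trained networks look in the newest picture that a camera, given by its name, has taken for a name from the list of things; names that differ only in an ending like _2 or _b are one class to them, and where a whole thing is asked for, a point or a joint stands for the part that bears it (a point fixed in the world has none). Each returns a list of dicts, best first, with "conf" (0 to 1); they miss things now and then, are a little off and sometimes report something else, mostly with a low value. They report only what shows in the picture. A call takes as long as a camera call.
- env.look_for(camera, label): "xyz" ([x, y, z] in mm, in world coordinates, good to about 4 mm: the middle of the surface that is visible of it).
The state is a dict: "time_s": time; "qpos": joint angles; "qvel": joint speeds; "effort": joint torques, N m; "ee_pos": TCP position; "ee_rot": TCP orientation; "force": force on the tool from outside, world axes, zero at the start; "torque": the same for the moment, N m; "gripper_width": finger opening in mm.
Only numpy, scipy, OpenCV 4.12 (cv2) and the standard library are available. Lean on these libraries where they do the work, as an engineer would, in place of code of your own. Each camera call takes 0.05 s, during which the arm holds its last target.

## Working session

There is one attempt and no reset: what is moved stays moved. The work goes in short steps, Python scripts to look and compute and a tool call to move; the robot and the scene stay as the last step left them, time stands still between calls to the robot, and variables do not carry over. Pictures are saved under pics/ and viewed, and the job is handed in when it is done.

Besides the shell and the picture viewer there is one more tool, called in YAML: its name, and indented under it one key for each argument. jog_arm: Moves the arm, as the interface text tells. Its arguments: {"type":"object","properties":{"deltas":{"type":"array"},"grip_force":{"type":"number"}},"required":["deltas"]}

```bash
mkdir -p pics
python3 - <<'E'
from workcell import env
import cv2
s=env.state();print(s, env.nose_length)
for n in("side","top","wrist"):
    p=env.camera_params(n);print(n,p)
    im=env.grab_frame(n);cv2.imwrite(f"pics/a_{n}.png",im[:,:,::-1])
for c in("top","side"):
  for l in("box","floor_mid","cover_pull","plate","plate_pull","stamp0","jar","bowl","spatula"):
    print(c,l,[(d["xyz"],round(d["conf"],2)) for d in env.look_for(c,l)])
E
```

```text
{'time_s': 0.0, 'qpos': array([-7.28249906e+01,  1.83524073e+01,  8.97081033e+01,  2.27947085e-03,
        7.20418625e+01, -1.14651289e+00]), 'qvel': array([ 0.00632992, -0.05665518, -0.00480928,  0.03644771, -0.00259505,
        0.03950313]), 'effort': array([ 1.94065137e-04, -4.12460804e+01, -2.31971133e+01,  7.26711145e-02,
        4.54412133e-02, -1.50256092e-04]), 'ee_pos': array([ 180.61611278, -545.39314358,  230.10106093]), 'ee_rot': array([-1.79897691e+02, -4.21511840e-03,  1.83208138e+01]), 'force': array([-0.44980144,  0.50883993, -0.1230777 ]), 'torque': array([ 0.04361589,  0.04406891, -0.03128159]), 'gripper_width': 91.09080550800627} 17.0
side {'fx': 525.5172188900468, 'fy': 525.5172188900468, 'cx': 322.96739783832453, 'cy': 248.15561749102955, 'k1': -0.010351657619787864, 'xyz': array([ 509.26460074, -863.73020051,  981.60298141]), 'orientation': array([-138.67988442,   -0.88812733,   -5.71913352])}
top {'fx': 478.2308337114926, 'fy': 478.2308337114926, 'cx': 322.0296602996676, 'cy': 237.61823552205783, 'k1': 0.0056868832745646004, 'xyz': array([ 386.34527588,  -78.46
[... 780 characters left out ...]
, ([710.7, -277.4, 108.3], 0.34)]
top jar [([709.1, -279.2, 110.7], 0.61)]
top bowl [([758.8, 355.9, 24.4], 0.81)]
top spatula [([587.1, -515.7, 2.9], 0.75)]
side box [([532.7, -50.4, 91.4], 0.85)]
side floor_mid [([525.9, -54.4, 92.5], 0.57)]
side cover_pull [([522.2, -20.3, 93.9], 0.88)]
side plate [([504.4, 341.8, 10.9], 0.63)]
side plate_pull [([505.0, 337.7, 10.1], 0.97)]
side stamp0 [([539.6, -428.4, 14.0], 0.73), ([543.4, -260.4, 13.0], 0.72), ([528.0, -329.0, 16.1], 0.7), ([448.5, -325.2, 16.0], 0.7), ([523.9, -22.2, 91.9], 0.39)]
side jar [([708.5, -304.0, 88.2], 0.75)]
side bowl [([751.2, 364.3, 27.7], 0.68), ([527.5, -50.4, 97.1], 0.65)]
side spatula [([591.1, -519.0, 4.4], 0.75)]
```

View pics/a_top.png

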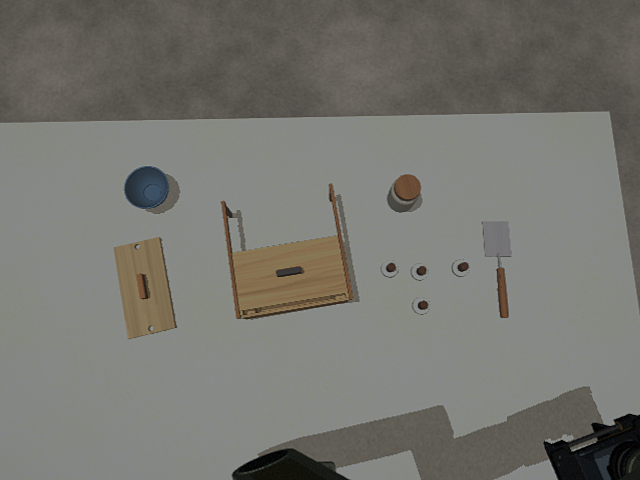

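View pics/a_side.png

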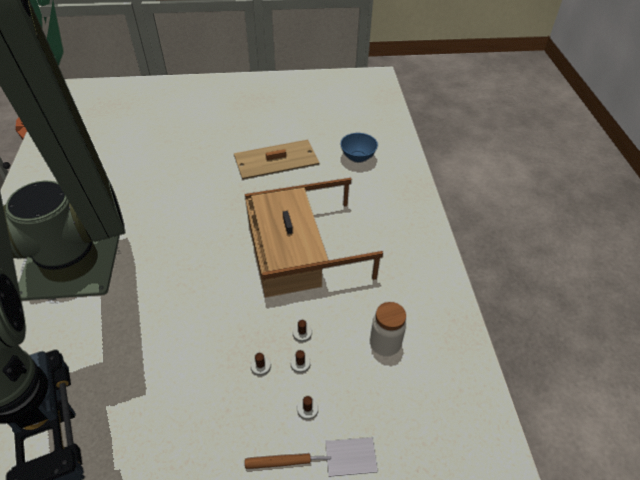

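View pics/a_wrist.png

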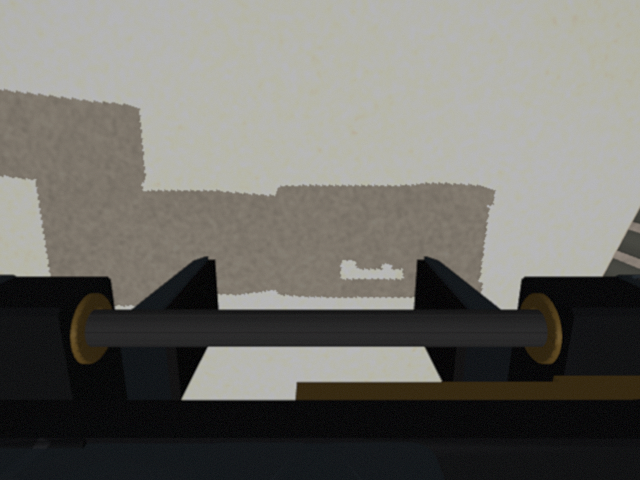

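The top view shows four stamps at (390,268), (420,271), (461,268) and (422,306). The cover pull is at (289,271) with the cover slightly open, the plate at (145,287), the box around (292,275) and the spatula at (500,270). I'll zoom in next.

```bash
cat > h.py <<'E'
import numpy as np, cv2
from scipy.spatial.transform import Rotation as R
from workcell import env
def ray(cam,u,v):
    p=cam if isinstance(cam,dict) else env.camera_params(cam)
    x=np.array([(u-p['cx'])/p['fx'],(v-p['cy'])/p['fy']]); y=x.copy()
    for _ in range(10): y=x/(1+p['k1']*(y@y))
    d=R.from_euler('xyz',p['orientation'],degrees=True).as_matrix()@np.array([y[0],y[1],1])
    return np.array(p['xyz']),d
def at(cam,u,v,z):
    o,d=ray(cam,u,v); return o+d*(z-o[2])/d[2]
def proj(cam,P):
    p=cam if isinstance(cam,dict) else env.camera_params(cam)
    q=(np.array(P)-p['xyz'])@R.from_euler('xyz',p['orientation'],degrees=True).as_matrix()
    s=q[:2]/q[2]; s=s*(1+p['k1']*(s@s)); return np.array([s[0]*p['fx']+p['cx'],s[1]*p['fy']+p['cy']])
def tri(c1,uv1,c2,uv2):
    a,d=ray(c1,*uv1);b,e=ray(c2,*uv2);d/=np.linalg.norm(d);e/=np.linalg.norm(e)
    t=np.linalg.lstsq(np.c_[d,-e],b-a,rcond=None)[0]
    return (a+t[0]*d+b+t[1]*e)/2,np.linalg.norm(a+t[0]*d-b-t[1]*e)
def crop(src,dst,x0,y0,x1,y1,f):
    im=cv2.imread(src)[y0:y1,x0:x1];cv2.imwrite(dst,cv2.resize(im,None,fx=f,fy=f,interpolation=cv2.INTER_CUBIC))
E
python3 - <<'E'
from h import *
crop('pics/a_top.png','pics/b1.png',210,175,360,325,4)
crop('pics/a_top.png','pics/b2.png',105,225,185,345,5)
crop('pics/a_top.png','pics/b3.png',370,240,510,330,5)
E
```

```text
(no output)
```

View pics/b1.png

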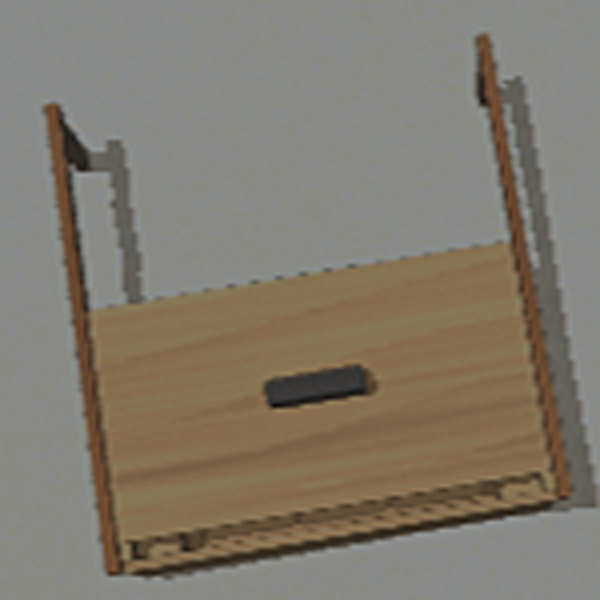

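View pics/b2.png

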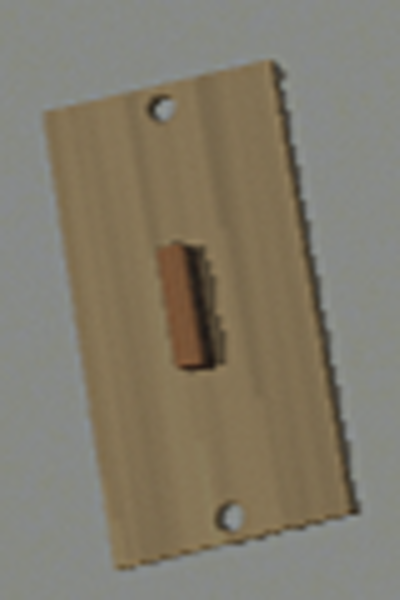

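View pics/b3.png

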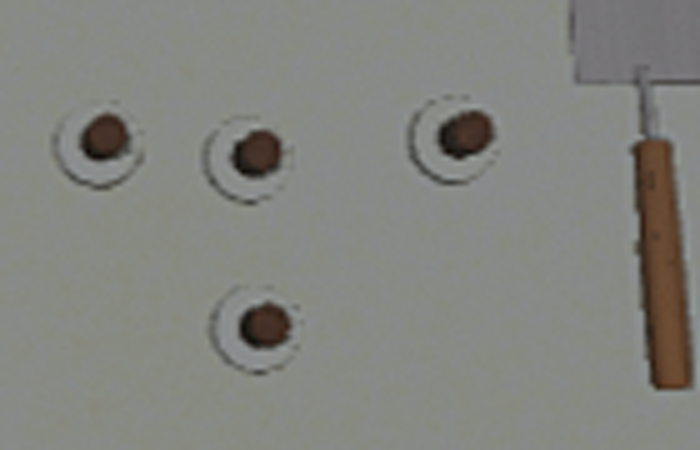

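Run:
```python
from h import *
from scipy.optimize import least_squares
def fit(loc,pts,z):
    W=np.array([at('top',*p,z)[:2] for p in pts]);loc=np.array(loc,float)
    def f(q):
        c,s=np.cos(q[2]),np.sin(q[2]);return ((loc@np.array([[c,s],[-s,c]])+q[:2])-W).ravel()
    r=least_squares(f,[*W.mean(0),0]);return r.x[:2],np.degrees(r.x[2]),r.fun.reshape(-1,2).round(1)
c=lambda x,y,x0,y0,f:(x0+(x+.5)/f-.5,y0+(y+.5)/f-.5)
b=[c(x,y,210,175,4) for x,y in[(52,104),(484,36),(112,574),(563,497)]]
print('box',fit([(207,128),(207,-128),(-68,128),(-68,-128)],b,94))
b=[c(x,y,210,175,4) for x,y in[(90,311),(505,242),(121,538),(545,473)]]
print('cover',fit([(67,123),(67,-123),(-67,123),(-67,-123)],b,93))
b=[c(x,y,210,175,4) for x,y in[(264,383),(360,367),(270,408),(368,390)]]
print('pull',fit([(7,28),(7,-28),(-7,28),(-7,-28)],b,117))
b=[c(x,y,105,225,5) for x,y in[(44,112),(271,62),(118,570),(358,513)]]
print('plate',fit([(114,57),(114,-57),(-114,57),(-114,-57)],b,8))
b=[c(x,y,105,225,5) for x,y in[(162,106),(230,517)]]
print('holes',fit([(102,0),(-102,0)],b,8))
b=[c(x,y,105,225,5) for x,y in[(156,247),(185,241),(179,367),(210,368)]]
print('ppull',fit([(30,7),(30,-7),(-30,7),(-30,-7)],b,29))
for x,y in[(106,136),(259,152),(467,132),(266,326)]: print('handle',at('top',*c(x,y,370,240,5),45).round(1))
for x,y in[(99,144),(249,159),(453,139),(256,329)]: print('foot',at('top',*c(x,y,370,240,5),12).round(1))
```

```text
box (array([510.48436818,  -9.79759676]), np.float64(8.110756578946264), array([[ 0.8,  0.8],
       [ 0.9,  0. ],
       [-0.4,  0.5],
       [-1.3, -1.3]]))
cover (array([526.08548337,  -6.94542032]), np.float64(8.008215449004908), array([[ 1.4,  2.7],
       [ 0.5, -3.1],
       [-2.6,  3.3],
       [ 0.7, -2.9]]))
pull (array([524.37697869,  -8.39107574]), np.float64(9.205133013556113), array([[-0.4,  0.2],
       [ 0.8, -1.8],
       [-0.2,  1.3],
       [-0.1,  0.3]]))
plate (array([509.12128995, 349.34468122]), np.float64(12.65531807012597), array([[-0.6,  0.1],
       [ 1.6, -0.6],
       [-1. , -0.4],
       [-0.1,  1. ]]))
holes (array([510.06414379, 350.3042276 ]), np.float64(12.226011982471013), array([[-0.4, -0.1],
       [ 0.4,  0.1]]))
ppull (array([509.1851988 , 348.80817944]), np.float64(13.30544948383304), array([[-0.7, -0.4],
       [-0.1, -0.3],
       [-1.6, -0.2],
       [ 2.4,  0.9]]))
handle [ 539.5 -246.1   45. ]
handle [ 530.4 -318.2   45. ]
handle [ 537.8 -417.4   45. ]
handle [ 448.7 -316.3   45. ]
foot [ 540.2 -247.4   12. ]
foot [ 531.3 -320.1   12. ]
foot [ 538.9 -420.2   12. ]
foot [ 449.2 -318.4   12. ]
```

```bash
cat >> h.py <<'E'
BOX=np.array([510.5,-9.8]);BY=8.1
def b2w(x,y):
    a=np.radians(BY);return BOX+np.array([x*np.cos(a)-y*np.sin(a),x*np.sin(a)+y*np.cos(a)])
def go(x,y,z,yaw=None):
    s=env.state();M=R.from_euler('xyz',s['ee_rot'],degrees=True).as_matrix();psi=np.degrees(np.arctan2(M[1,0],M[0,0]))
    a=np.radians(psi);Mi=np.array([[np.cos(a),np.sin(a),0],[np.sin(a),-np.cos(a),0],[0,0,-1]]).T
    d=Mi.T@0+Mi@(np.array([x,y,z])-s['ee_pos'])
    t=0 if yaw is None else -((yaw-psi+180)%360-180)
    n=max(np.linalg.norm(d)/41.7,abs(t)/7.16)
    print('t=%.2f'%s['time_s'],'pos',s['ee_pos'].round(1),'yaw %.2f'%psi,'F',s['force'].round(1),'w %.1f'%s['gripper_width'],'-> delta mm',d.round(1),'turn %.2f'%t,'rows %.1f'%n)
E
python3 - <<'E'
from h import *
go(524.5,-8,165,98.1)
E
```

```text
Traceback (most recent call last):
  File "h.py", line 28, in go
    d=Mi.T@0+Mi@(np.array([x,y,z])-s['ee_pos'])
      ~~~~^~
ValueError: matmul: Input operand 1 does not have enough dimensions (has 0, gufunc core with signature (n?,k),(k,m?)->(n?,m?) requires 1)
```

```bash
sed -i 's/Mi.T@0+//' h.py
python3 - <<'E'
from h import *
go(524.5,-8,165,98.1)
E
```

```text
t=1.05 pos [ 180.8 -545.9  231. ] yaw 18.33 F [ 0.1 -0.3  0.3] w 91.3 -> delta mm [ 495.4 -402.5   66. ] turn -79.77 rows 15.4
```

jog_arm:
  deltas:
    - [[0.495, -0.4025, 0.066, -79.8, 0.07], [0.495, -0.4025, 0.066, -79.8, 0.07], [0.495, -0.4025, 0.066, -79.8, 0.07], [0.495, -0.4025, 0.066, -79.8, 0.07], [0.495, -0.4025, 0.066, -79.8, 0.07], [0.495, -0.4025, 0.066, -79.8, 0.07], [0.495, -0.4025, 0.066, -79.8, 0.07], [0.495, -0.4025, 0.066, -79.8, 0.07], [0.495, -0.4025, 0.066, -79.8, 0.07], [0.495, -0.4025, 0.066, -79.8, 0.07], [0.495, -0.4025, 0.066, -79.8, 0.07], [0.495, -0.4025, 0.066, -79.8, 0.07], [0.495, -0.4025, 0.066, -79.8, 0.07], [0.495, -0.4025, 0.066, -79.8, 0.07], [0.495, -0.4025, 0.066, -79.8, 0.07], [0.495, -0.4025, 0.066, -79.8, 0.07], [0.495, -0.4025, 0.066, -79.8, 0.07], [0.495, -0.4025, 0.066, -79.8, 0.07], [0.495, -0.4025, 0.066, -79.8, 0.07], [0.495, -0.4025, 0.066, -79.8, 0.07]]

```text
time_s: 2.72
ee_pos: [523.5, -9.3, 165.2]
ee_rot: [-180.0, 0.0, 98.0]
force: [-0.1, 0.4, -0.5]
gripper_width: 69.7
```

Run:
```python
from h import *
cv2.imwrite('pics/c_wrist.png',env.grab_frame('wrist')[:,:,::-1])
p=env.camera_params('wrist');print(p)
go(524.5,-8,113,98.1)
print(proj('wrist',[524.5,-8,117]))
```

```text
{'fx': 393.9125139607468, 'fy': 393.9125139607468, 'cx': 315.72451238245765, 'cy': 237.67762403819788, 'k1': -0.002350561972400435, 'xyz': array([513.03598969,  59.20765564, 318.86891413]), 'orientation': array([1.65548725e+02, 2.70753575e-02, 8.04390723e+00])}
t=2.77 pos [523.5  -9.4 165.2] yaw 98.02 F [-0.6  0.   0. ] w 70.4 -> delta mm [ 1.2  1.2 52.2] turn -0.08 rows 1.3
[319.51015062 266.62786299]
```

View pics/c_wrist.png

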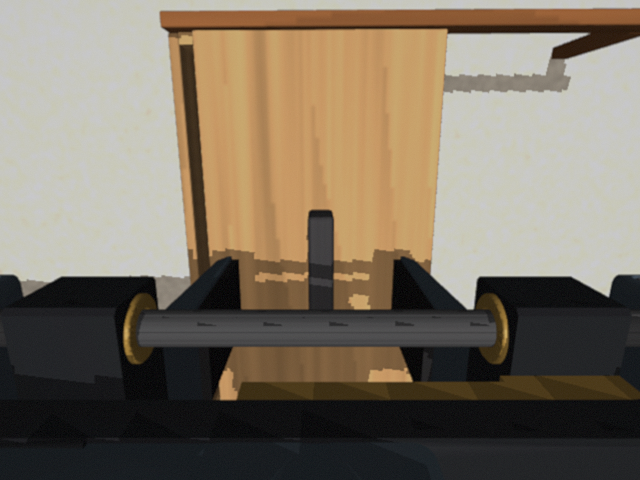

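The wrist view shows the pull centred between the jaws (columns 309-332, top at row 210) and the +y runner's near end at about (162,12)–(162,27). I'll descend.

Run:
```python
from h import *
print(at('wrist',161,11,94),b2w(-68,132)); print(at('wrist',320.5,212,117),b2w(15,28), at('wrist',446,28,93),b2w(67+15,123))
```

```text
[425.46338919 109.80401861  94.        ] [424.57942866 111.30183905]
[520.75110887  21.69595155 117.        ] [521.40512037  20.0341809 ] [572.4996034  122.77656434  93.        ] [574.3510884  123.52681092]
```

jog_arm:
  deltas:
    - [[0.001, 0.001, 0.026, 0, 0.07], [0.001, 0.001, 0.052, 0, 0.07], [0.001, 0.001, 0.052, 0, 0.07], [0.001, 0.001, 0.052, 0, 0.01], [0.001, 0.001, 0.052, 0, 0.01], [0.001, 0.001, 0.052, 0, 0.01], [0.001, 0.001, 0.052, 0, 0.01], [0.001, 0.001, 0.052, 0, 0.01], [0.001, 0.001, 0.052, 0, 0.01], [0.001, 0.001, 0.052, 0, 0.01]]
  grip_force: 12

```text
time_s: 3.6
ee_pos: [525.0, -7.0, 113.1]
ee_rot: [180.0, 0.0, 98.1]
force: [-0.8, 0.1, -0.3]
gripper_width: 26.2
```

jog_arm:
  deltas:
    - [[0, 0, 0, 0, 0.01], [0, 0, 0, 0, 0.01], [0, 0, 0, 0, 0.01], [0, 0.005, 0, 0, 0.01], [0, 0.015, 0, 0, 0.01], [0, 0.03, 0, 0, 0.01], [0, 0.045, 0, 0, 0.01], [0, 0.06, 0, 0, 0.01], [0, 0.075, 0, 0, 0.01], [0, 0.09, 0, 0, 0.01], [0, 0.105, 0, 0, 0.01], [0, 0.112, 0, 0, 0.01], [0, 0.116, 0, 0, 0.01], [0, 0.119, 0, 0, 0.01], [0, 0.121, 0, 0, 0.01], [0, 0.123, 0, 0, 0.01], [0, 0.123, 0, 0, 0.01]]

```text
time_s: 5.02
ee_pos: [644.6, 10.6, 112.9]
ee_rot: [-179.7, -0.1, 98.1]
force: [-5.3, 2.0, 4.6]
gripper_width: 14.1
```

Run:
```python
from h import *
go(*b2w(135,0),113)
```

```text
t=5.02 pos [644.6  10.6 112.9] yaw 98.11 F [-5.3  2.   4.6] w 14.1 -> delta mm [-1.3 -0.7 -0.1] turn 0.00 rows 0.0
```

jog_arm:
  deltas:
    - [[0, 0.002, 0, 0, 0.01], [0, 0.004, 0, 0, 0.01], [0, 0.005, 0, 0, 0.01], [0, 0.005, 0, 0, 0.01]]

```text
time_s: 5.35
ee_pos: [644.8, 10.6, 112.8]
ee_rot: [-179.1, -0.1, 98.1]
force: [-16.1, 0.2, 12.2]
gripper_width: 13.8
```

Run:
```python
from h import *
go(*b2w(135,0),113)
```

```text
t=5.35 pos [644.8  10.6 112.8] yaw 98.11 F [-16.1   0.2  12.2] w 13.8 -> delta mm [-1.3 -0.8 -0.2] turn 0.00 rows 0.0
```

jog_arm:
  deltas:
    - [[0, -0.004, 0, 0, 0.01], [0, -0.004, 0, 0, 0.045], [0, -0.004, 0, 0, 0.045], [0, -0.004, 0, 0, 0.045], [0, -0.004, 0, 0, 0.045], [0, -0.004, 0, 0, 0.045], [0, -0.004, -0.03, 0, 0.045], [0, -0.004, -0.07, 0, 0.045], [0, -0.004, -0.11, 0, 0.045], [0, -0.004, -0.13, 0, 0.045], [0, -0.004, -0.13, 0, 0.045]]

```text
time_s: 6.27
ee_pos: [650.7, 10.4, 249.4]
ee_rot: [179.3, 0.1, 98.1]
force: [0.5, -0.4, 1.2]
gripper_width: 45.0
```

Run:
```python
from h import *
cv2.imwrite('pics/d_top.png',env.grab_frame('top')[:,:,::-1])
crop('pics/d_top.png','pics/d1.png',200,175,480,335,2.8)
go(540,-247,90,8.1)
print([(d["xyz"],round(d["conf"],2)) for d in env.look_for('top','stamp0')])
```

```text
t=6.32 pos [649.3  10.4 246.1] yaw 98.11 F [ 0.2  0.5 -1.1] w 44.8 -> delta mm [-239.4 -144.6  156.1] turn 90.01 rows 12.6
[([540.1, -245.4, 9.7], 0.73), ([444.9, -313.9, 13.2], 0.68), ([530.6, -320.1, 12.6], 0.62), ([537.1, -414.0, 10.1], 0.54), ([501.1, 348.6, 7.5], 0.41)]
```

View pics/d1.png

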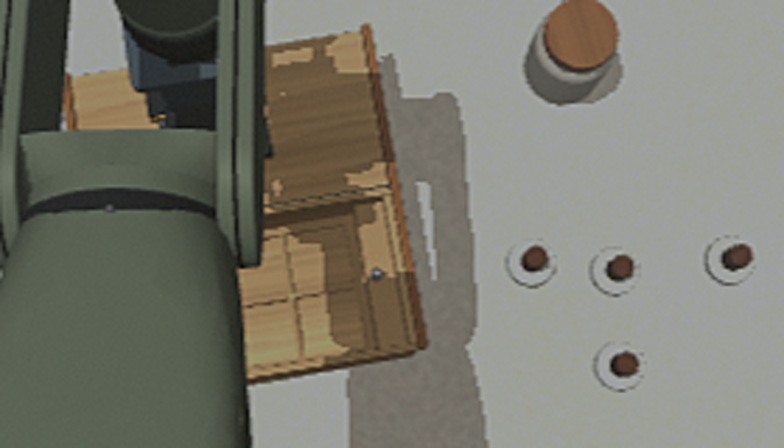

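Run:
```python
from h import *
print(at('top',199.5+377.5/2.8,174.5+274.5/2.8,78),b2w(0,-102))
```

```text
[ 524.54045254 -110.91067491   78.        ] [ 524.87192566 -110.78241309]
```

jog_arm:
  deltas:
    - [[-0.239, -0.1445, 0.1, 90, 0.06], [-0.239, -0.1445, 0.1, 90, 0.06], [-0.239, -0.1445, 0.1, 90, 0.06], [-0.239, -0.1445, 0.1, 90, 0.06], [-0.239, -0.1445, 0.1, 90, 0.06], [-0.239, -0.1445, 0.1, 90, 0.06], [-0.239, -0.1445, 0.1, 90, 0.06], [-0.239, -0.1445, 0.1, 90, 0.06], [-0.239, -0.1445, 0.1, 90, 0.06], [-0.239, -0.1445, 0.1, 90, 0.06], [-0.239, -0.1445, 0.1, 90, 0.06], [-0.239, -0.1445, 0.1, 90, 0.06], [-0.239, -0.1445, 0.1, 90, 0.06], [-0.239, -0.1445, 0.1, 90, 0.06], [-0.239, -0.1445, 0.1, 90, 0.06]]

```text
time_s: 7.62
ee_pos: [537.6, -246.1, 141.2]
ee_rot: [-179.9, 0.2, 8.2]
force: [0.9, 0.6, 1.1]
gripper_width: 60.1
```

Run:
```python
from h import *
cv2.imwrite('pics/e_wrist.png',env.grab_frame('wrist')[:,:,::-1])
print(env.camera_params('wrist')['xyz'])
go(540,-246.5,32,8.1)
print(proj('wrist',[540,-246.5,45]))
print([(d["xyz"],round(d["conf"],2)) for d in env.look_for('wrist','stamp0')])
```

```text
[ 606.66035525 -237.10094424  295.10102245]
t=7.67 pos [ 537.7 -246.2  141.6] yaw 8.22 F [0.2 0.1 0.4] w 59.4 -> delta mm [  2.2   0.6 109.6] turn 0.12 rows 2.6
[315.82392577 240.9734113 ]
[([547.1, -412.2, 8.8], 0.73), ([545.8, -246.6, 13.0], 0.7), ([538.3, -314.6, 14.0], 0.69), ([446.2, -310.5, 18.8], 0.66)]
```

View pics/e_wrist.png

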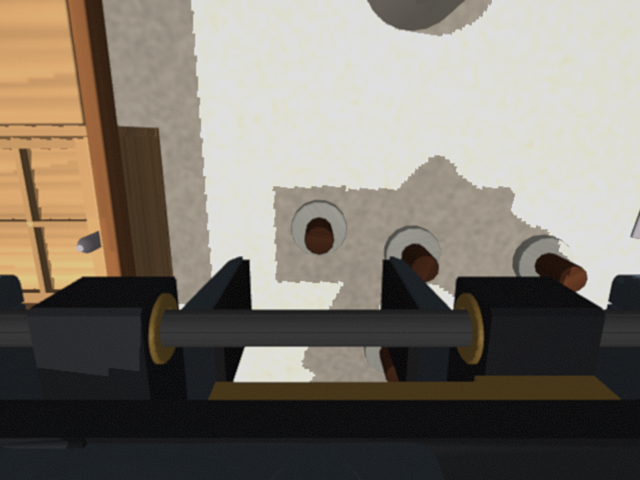

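jog_arm:
  deltas:
    - [[0.002, 0, 0.03, 0, 0.05], [0.002, 0, 0.06, 0, 0.05], [0.002, 0, 0.09, 0, 0.05], [0.002, 0, 0.109, 0, 0.05], [0.002, 0, 0.109, 0, 0.05], [0.002, 0, 0.109, 0, 0.016], [0.002, 0, 0.109, 0, 0.016], [0.002, 0, 0.109, 0, 0.016], [0.002, 0, 0.109, 0, 0.016], [0.002, 0, 0.109, 0, 0.016], [0.002, 0, 0.109, 0, 0.016], [0.002, 0, 0.109, 0, 0.016], [0.002, 0, 0.109, 0, 0.016], [0.002, 0, 0.079, 0, 0.016], [0.002, 0, 0.039, 0, 0.016], [0.002, 0, 0, 0, 0.016], [0.002, 0, -0.03, 0, 0.016], [0.002, 0, -0.03, 0, 0.016]]
  grip_force: 20

```text
time_s: 9.22
ee_pos: [543.8, -247.7, 180.1]
ee_rot: [179.6, -0.6, 8.1]
force: [0.9, -1.4, -0.2]
gripper_width: 19.8
```

Run:
```python
from h import *
cv2.imwrite('pics/f_wrist.png',env.grab_frame('wrist')[:,:,::-1])
print(b2w(28,0),b2w(-28,0),b2w(28,-56),b2w(-28,-56))
go(*b2w(28,0),171,8.1)
```

```text
[538.22066242  -5.85476551] [482.77933758 -13.74523449] [546.1111314  -61.29609034] [490.66980657 -69.18655933]
t=9.27 pos [ 542.2 -247.   176.6] yaw 8.13 F [-0.6 -0.  -2. ] w 19.7 -> delta mm [  30.2 -239.3    5.6] turn 0.03 rows 5.8
```

View pics/f_wrist.png

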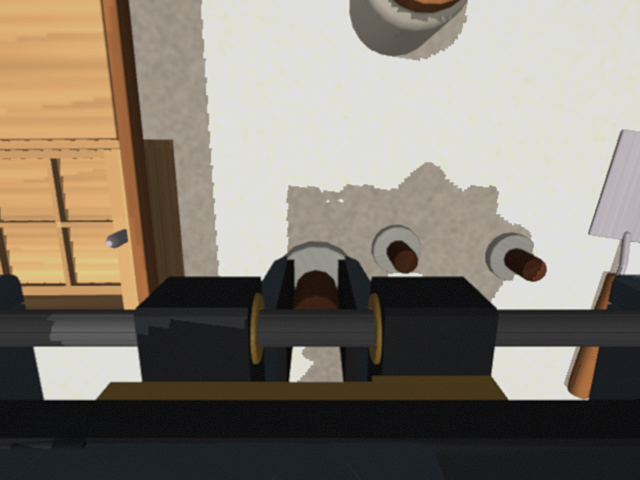

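jog_arm:
  deltas:
    - [[0.03, -0.239, 0.005, 0, 0.016], [0.03, -0.239, 0.005, 0, 0.016], [0.03, -0.239, 0.005, 0, 0.016], [0.03, -0.239, 0.005, 0, 0.016], [0.03, -0.239, 0.005, 0, 0.016], [0.03, -0.239, 0.005, 0, 0.016], [0.03, -0.239, 0.005, 0, 0.016], [0.03, -0.239, 0.005, 0, 0.016], [0.03, -0.239, 0.005, 0, 0.016], [0.03, -0.239, 0.005, 0, 0.016], [0.03, -0.239, 0.055, 0, 0.016], [0.03, -0.239, 0.085, 0, 0.016], [0.03, -0.239, 0.085, 0, 0.016]]

```text
time_s: 10.35
ee_pos: [531.0, -6.8, 81.7]
ee_rot: [-179.9, 0.8, 8.0]
force: [-1.4, -0.1, -1.8]
gripper_width: 19.7
```

Run:
```python
from h import *
cv2.imwrite('pics/g_wrist.png',env.grab_frame('wrist')[:,:,::-1])
go(*b2w(28,0),39,8.1)
```

```text
t=10.40 pos [533.2  -6.7  84.8] yaw 8.00 F [-0.9  0.4 -0.4] w 19.5 -> delta mm [ 5.1 -0.1 45.8] turn -0.10 rows 1.1
```

View pics/g_wrist.png

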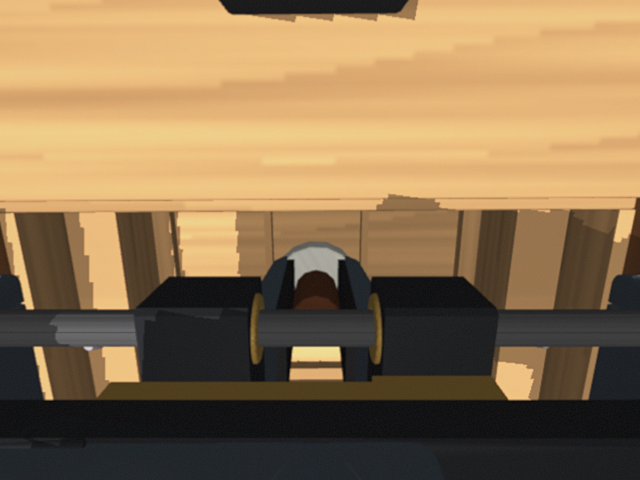

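Run:
```python
from h import *
env.grab_frame('top')
go(*b2w(28,0),39,8.1)
```

```text
t=10.45 pos [535.7  -6.5  87.3] yaw 8.02 F [ 0.8 -0.1 -0.3] w 19.3 -> delta mm [ 2.5 -0.3 48.3] turn -0.08 rows 1.2
```

jog_arm:
  deltas:
    - [[0.002, 0, 0.02, 0, 0.016], [0.002, 0, 0.035, 0, 0.016], [0.002, 0, 0.044, 0, 0.016], [0.002, 0, 0.047, 0, 0.016], [0.002, 0, 0.047, 0, 0.016], [0.002, 0, 0.047, 0, 0.016]]

```text
time_s: 10.95
ee_pos: [539.4, -5.3, 42.3]
ee_rot: [180.0, -0.1, 8.1]
force: [0.4, -0.9, -0.3]
gripper_width: 19.2
```

Run:
```python
from h import *
env.grab_frame('top')
go(*b2w(28,0),39,8.1)
```

```text
t=11.00 pos [539.4  -5.3  42.3] yaw 8.11 F [-0.2 -0.6 -0.4] w 19.5 -> delta mm [-1.2  0.4  3.3] turn 0.01 rows 0.1
```

jog_arm:
  deltas:
    - [[-0.001, 0, 0.002, 0, 0.016], [-0.001, 0, 0.004, 0, 0.016], [-0.001, 0, 0.004, 0, 0.016], [-0.001, 0, 0.004, 0, 0.034], [-0.001, 0, 0.004, 0, 0.034], [-0.001, 0, 0.004, 0, 0.034], [-0.001, 0, 0.004, 0, 0.034], [-0.001, 0, -0.026, 0, 0.034], [-0.001, 0, -0.066, 0, 0.034], [-0.001, 0, -0.106, 0, 0.034], [-0.001, 0, -0.126, 0, 0.034], [-0.001, 0, -0.126, 0, 0.034], [-0.001, 0, -0.126, 0, 0.034]]

```text
time_s: 12.08
ee_pos: [537.7, -5.3, 167.7]
ee_rot: [180.0, -0.1, 8.1]
force: [0.1, 0.8, 0.3]
gripper_width: 33.8
```

Run:
```python
from h import *
cv2.imwrite('pics/h_top.png',env.grab_frame('top')[:,:,::-1])
crop('pics/h_top.png','pics/h1.png',200,175,480,335,2.8)
print([(d["xyz"],round(d["conf"],2)) for d in env.look_for('top','stamp0')])
cv2.imwrite('pics/h_wrist.png',env.grab_frame('wrist')[:,:,::-1])
go(530.8,-319,141,8.1)
```

```text
[([446.7, -311.6, 14.9], 0.79), ([533.2, -319.0, 16.0], 0.78), ([537.4, -414.9, 6.4], 0.69), ([528.8, -4.3, 18.7], 0.56)]
t=12.23 pos [536.1  -5.2 165. ] yaw 8.12 F [-0.2  1.  -0.7] w 34.0 -> delta mm [-49.6 309.9  24. ] turn 0.02 rows 7.5
```

View pics/h1.png

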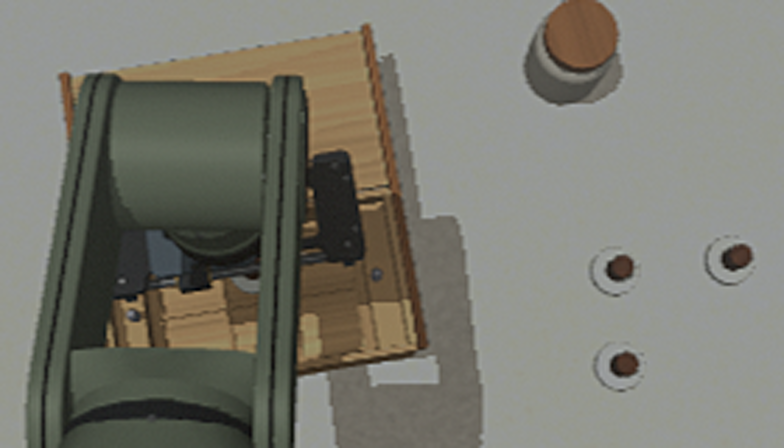

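View pics/h_wrist.png

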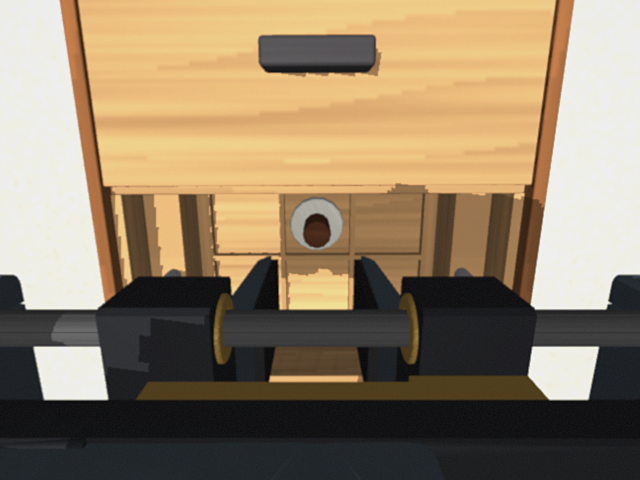

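Stamp 1 stands upright in its pocket at (316,224) in the wrist view. Next is the stamp at (531,-319).

jog_arm:
  deltas:
    - [[-0.0495, 0.31, 0.024, 0, 0.05], [-0.0495, 0.31, 0.024, 0, 0.05], [-0.0495, 0.31, 0.024, 0, 0.05], [-0.0495, 0.31, 0.024, 0, 0.05], [-0.0495, 0.31, 0.024, 0, 0.05], [-0.0495, 0.31, 0.024, 0, 0.05], [-0.0495, 0.31, 0.024, 0, 0.05], [-0.0495, 0.31, 0.024, 0, 0.05], [-0.0495, 0.31, 0.054, 0, 0.05], [-0.0495, 0.31, 0.074, 0, 0.05], [-0.0495, 0.31, 0.074, 0, 0.05], [-0.0495, 0.31, 0.074, 0, 0.05], [-0.0495, 0.31, 0.074, 0, 0.05]]

```text
time_s: 13.32
ee_pos: [532.5, -319.0, 93.0]
ee_rot: [180.0, 0.0, 8.1]
force: [-0.2, 0.1, 0.6]
gripper_width: 50.1
```

Run:
```python
from h import *
cv2.imwrite('pics/i_wrist.png',env.grab_frame('wrist')[:,:,::-1])
print(proj('wrist',[530.8,-319,45]))
go(530.8,-319,32.5,8.1)
```

```text
[313.50368004 271.69758769]
t=13.37 pos [ 532.9 -319.2   93.9] yaw 8.16 F [-0.3 -0.7  0.3] w 49.6 -> delta mm [-2.1 -0.5 61.4] turn 0.06 rows 1.5
```

View pics/i_wrist.png

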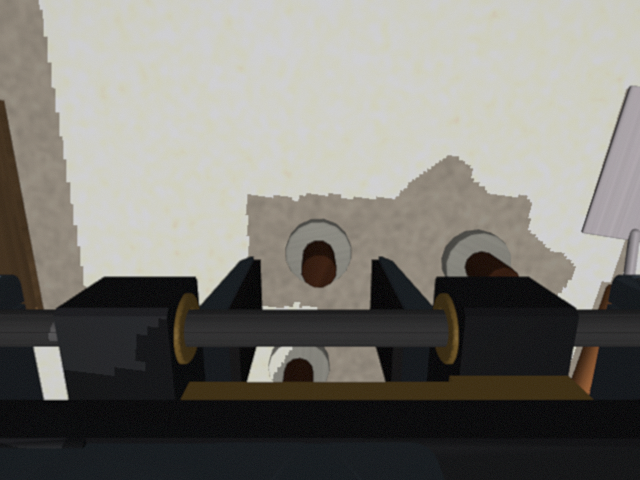

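jog_arm:
  deltas:
    - [[-0.002, 0, 0.03, 0, 0.05], [-0.002, 0, 0.061, 0, 0.05], [-0.002, 0, 0.061, 0, 0.05], [-0.002, 0, 0.061, 0, 0.05], [-0.002, 0, 0.061, 0, 0.016], [-0.002, 0, 0.061, 0, 0.016], [-0.002, 0, 0.061, 0, 0.016], [-0.002, 0, 0.061, 0, 0.016], [-0.002, 0, 0.061, 0, 0.016], [-0.002, 0, 0.061, 0, 0.016], [-0.002, 0, 0.061, 0, 0.016], [-0.002, 0, 0.061, 0, 0.016], [-0.002, 0, 0.061, 0, 0.016], [-0.002, 0, 0.03, 0, 0.016], [-0.002, 0, 0, 0, 0.016], [-0.002, 0, -0.04, 0, 0.016], [-0.002, 0, -0.075, 0, 0.016], [-0.002, 0, -0.08, 0, 0.016], [-0.002, 0, -0.08, 0, 0.016], [-0.002, 0, -0.08, 0, 0.016]]

```text
time_s: 15.03
ee_pos: [529.4, -318.9, 171.9]
ee_rot: [-179.9, 0.1, 8.1]
force: [-0.6, 0.5, -1.5]
gripper_width: 19.3
```

Run:
```python
from h import *
env.grab_frame('top')
go(*b2w(28,-56),91,8.1)
```

```text
t=15.08 pos [ 528.9 -318.7  170.8] yaw 8.12 F [-0.5  0.7 -1.9] w 19.4 -> delta mm [  53.4 -252.4   79.8] turn 0.02 rows 6.5
```

jog_arm:
  deltas:
    - [[0.0535, -0.2525, 0, 0, 0.016], [0.0535, -0.2525, 0, 0, 0.016], [0.0535, -0.2525, 0, 0, 0.016], [0.0535, -0.2525, 0, 0, 0.016], [0.0535, -0.2525, 0, 0, 0.016], [0.0535, -0.2525, 0, 0, 0.016], [0.0535, -0.2525, 0, 0, 0.016], [0.0535, -0.2525, 0, 0, 0.016], [0.0535, -0.2525, 0, 0, 0.016], [0.0535, -0.2525, 0.04, 0, 0.016], [0.0535, -0.2525, 0.08, 0, 0.016], [0.0535, -0.2525, 0.08, 0, 0.016], [0.0535, -0.2525, 0.08, 0, 0.016], [0.0535, -0.2525, 0.08, 0, 0.016]]

```text
time_s: 16.25
ee_pos: [548.5, -63.3, 94.1]
ee_rot: [180.0, -0.1, 8.0]
force: [0.8, -1.0, -0.9]
gripper_width: 19.4
```

Run:
```python
from h import *
cv2.imwrite('pics/j_wrist.png',env.grab_frame('wrist')[:,:,::-1])
go(*b2w(28,-56),38.7,8.1)
```

```text
t=16.30 pos [549.1 -63.1  94.9] yaw 8.04 F [-0.7  0.2 -0.6] w 19.5 -> delta mm [-2.7 -2.2 56.2] turn -0.06 rows 1.4
```

View pics/j_wrist.png

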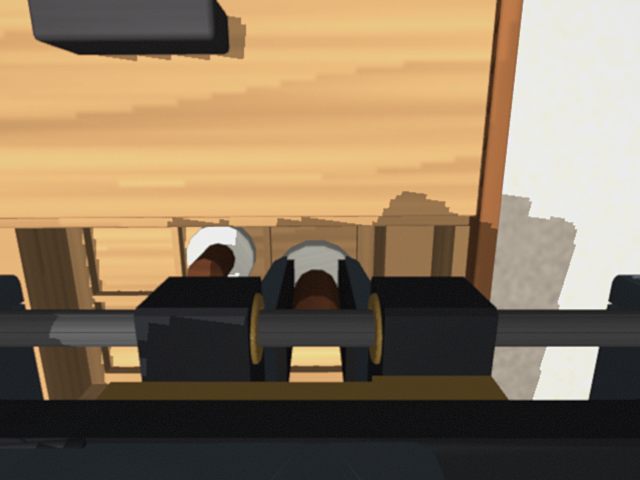

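jog_arm:
  deltas:
    - [[-0.0025, -0.0015, 0.02, 0, 0.016], [-0.0025, -0.0015, 0.04, 0, 0.016], [-0.0025, -0.0015, 0.052, 0, 0.016], [-0.0025, -0.0015, 0.055, 0, 0.016], [-0.0025, -0.0015, 0.056, 0, 0.016], [-0.0025, -0.0015, 0.056, 0, 0.016], [-0.0025, -0.0015, 0.056, 0, 0.016]]

```text
time_s: 16.88
ee_pos: [546.4, -61.3, 39.0]
ee_rot: [179.9, -0.2, 8.1]
force: [-1.1, -0.6, 2.9]
gripper_width: 19.1
```

Run:
```python
from h import *
env.grab_frame('top')
go(*b2w(28,-56),38.7,8.1)
```

```text
t=16.93 pos [546.4 -61.2  39. ] yaw 8.12 F [-0.8 -1.2  6.4] w 19.4 -> delta mm [-0.3  0.   0.3] turn 0.02 rows 0.0
```

On the floor with about 6 N. I'll release it and lift.

jog_arm:
  deltas:
    - [[0, 0, 0, 0, 0.034], [0, 0, 0, 0, 0.034], [0, 0, 0, 0, 0.034], [0, 0, 0, 0, 0.034], [0, 0, -0.03, 0, 0.034], [0, 0, -0.07, 0, 0.034], [0, 0, -0.11, 0, 0.034], [0, 0, -0.13, 0, 0.034], [0, 0, -0.13, 0, 0.034], [0, 0, -0.13, 0, 0.034], [0, 0, -0.13, 0, 0.034]]

```text
time_s: 17.85
ee_pos: [543.8, -60.6, 165.7]
ee_rot: [-180.0, 0.1, 8.1]
force: [0.6, -0.5, -0.0]
gripper_width: 33.9
```

Run:
```python
from h import *
cv2.imwrite('pics/k_wrist.png',env.grab_frame('wrist')[:,:,::-1])
cv2.imwrite('pics/k_top.png',env.grab_frame('top')[:,:,::-1])
crop('pics/k_top.png','pics/k1.png',370,240,510,330,5)
print([(d["xyz"],round(d["conf"],2)) for d in env.look_for('top','stamp0')])
go(449,-317,110,8.1)
```

```text
[([534.8, -416.4, 7.2], 0.81), ([443.2, -314.6, 15.7], 0.79), ([539.2, -64.8, 18.2], 0.38)]
t=18.00 pos [543.7 -60.6 165.1] yaw 8.12 F [ 0.5 -0.4 -0. ] w 34.4 -> delta mm [-130.   240.4   55.1] turn 0.02 rows 6.7
```

View pics/k_wrist.png

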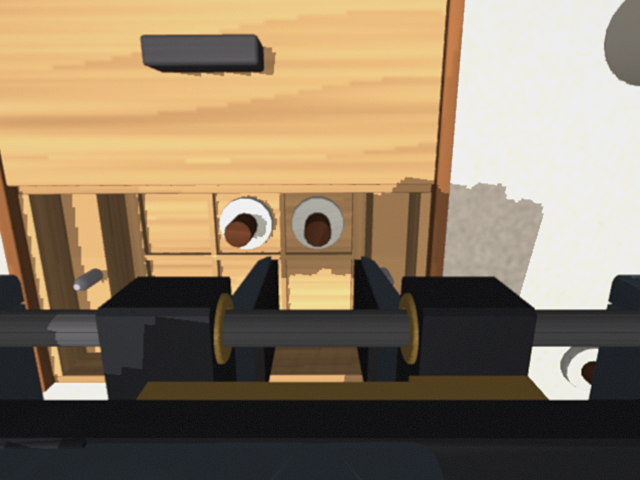

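View pics/k1.png

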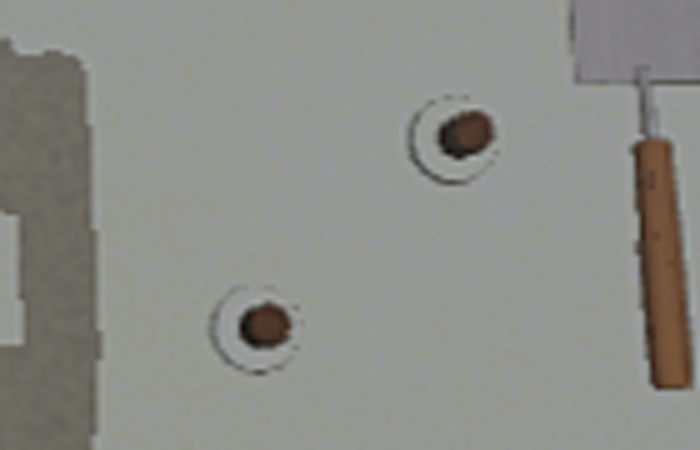

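Both placed stamps are upright, and the two left on the counter haven't moved (k1: (266,326) and (467,132)). Third stamp is at (449,-317).

jog_arm:
  deltas:
    - [[-0.13, 0.2405, 0, 0, 0.05], [-0.13, 0.2405, 0, 0, 0.05], [-0.13, 0.2405, 0, 0, 0.05], [-0.13, 0.2405, 0, 0, 0.05], [-0.13, 0.2405, 0, 0, 0.05], [-0.13, 0.2405, 0, 0, 0.05], [-0.13, 0.2405, 0, 0, 0.05], [-0.13, 0.2405, 0.03, 0, 0.05], [-0.13, 0.2405, 0.065, 0, 0.05], [-0.13, 0.2405, 0.065, 0, 0.05], [-0.13, 0.2405, 0.065, 0, 0.05], [-0.13, 0.2405, 0.065, 0, 0.05]]

```text
time_s: 19.0
ee_pos: [450.7, -317.4, 102.6]
ee_rot: [180.0, -0.0, 8.1]
force: [-0.6, -0.2, -0.3]
gripper_width: 50.0
```

Run:
```python
from h import *
cv2.imwrite('pics/l_wrist.png',env.grab_frame('wrist')[:,:,::-1])
print(proj('wrist',[449,-317,45]))
go(449,-317,32.5,8.1)
```

```text
[312.73289081 266.21236728]
t=19.05 pos [ 451.2 -317.6  103.3] yaw 8.16 F [0.1 0.4 0.2] w 50.2 -> delta mm [-2.1 -0.9 70.8] turn 0.06 rows 1.7
```

View pics/l_wrist.png

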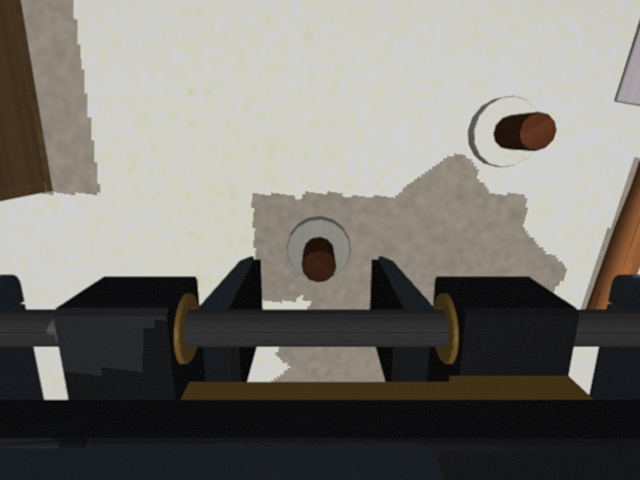

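jog_arm:
  deltas:
    - [[-0.001, 0, 0.035, 0, 0.05], [-0.001, 0, 0.07, 0, 0.05], [-0.001, 0, 0.0705, 0, 0.05], [-0.001, 0, 0.0705, 0, 0.05], [-0.001, 0, 0.0705, 0, 0.016], [-0.001, 0, 0.0705, 0, 0.016], [-0.001, 0, 0.0705, 0, 0.016], [-0.001, 0, 0.0705, 0, 0.016], [-0.001, 0, 0.0705, 0, 0.016], [-0.001, 0, 0.0705, 0, 0.016], [-0.001, 0, 0.0705, 0, 0.016], [-0.001, 0, 0.0705, 0, 0.016], [-0.001, 0, 0.0705, 0, 0.016], [-0.001, 0, 0.04, 0, 0.016], [-0.001, 0, 0, 0, 0.016], [-0.001, 0, -0.04, 0, 0.016], [-0.001, 0, -0.07, 0, 0.016], [-0.001, 0, -0.07, 0, 0.016], [-0.001, 0, -0.07, 0, 0.016], [-0.001, 0, -0.07, 0, 0.016]]

```text
time_s: 20.72
ee_pos: [448.2, -316.7, 170.8]
ee_rot: [-179.9, 0.1, 8.1]
force: [0.5, 0.5, -1.5]
gripper_width: 19.7
```

Run:
```python
from h import *
env.grab_frame('top')
go(*b2w(-28,0),91,8.1)
```

```text
t=20.77 pos [ 448.  -316.5  170.1] yaw 8.12 F [ 0.1 -0.7 -2.2] w 19.2 -> delta mm [  77.2 -294.8   79.1] turn 0.02 rows 7.6
```

jog_arm:
  deltas:
    - [[0.077, -0.2945, 0, 0, 0.016], [0.077, -0.2945, 0, 0, 0.016], [0.077, -0.2945, 0, 0, 0.016], [0.077, -0.2945, 0, 0, 0.016], [0.077, -0.2945, 0, 0, 0.016], [0.077, -0.2945, 0, 0, 0.016], [0.077, -0.2945, 0, 0, 0.016], [0.077, -0.2945, 0, 0, 0.016], [0.077, -0.2945, 0, 0, 0.016], [0.077, -0.2945, 0, 0, 0.016], [0.077, -0.2945, 0.04, 0, 0.016], [0.077, -0.2945, 0.08, 0, 0.016], [0.077, -0.2945, 0.08, 0, 0.016], [0.077, -0.2945, 0.08, 0, 0.016], [0.077, -0.2945, 0.08, 0, 0.016]]

```text
time_s: 22.02
ee_pos: [484.6, -16.0, 93.0]
ee_rot: [180.0, -0.1, 8.0]
force: [0.6, 0.5, -0.4]
gripper_width: 19.4
```

Run:
```python
from h import *
cv2.imwrite('pics/m_wrist.png',env.grab_frame('wrist')[:,:,::-1])
go(*b2w(-28,0),38.9,8.1)
```

```text
t=22.07 pos [485.3 -15.8  93.7] yaw 8.06 F [ 0.7 -0.1 -1.1] w 19.8 -> delta mm [-2.2 -2.4 54.8] turn -0.04 rows 1.3
```

View pics/m_wrist.png

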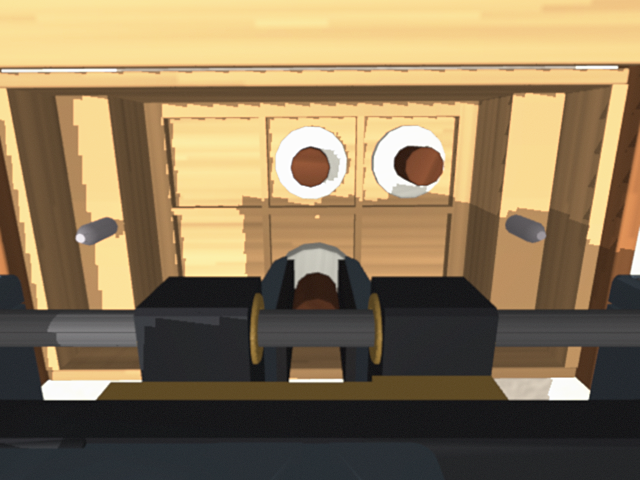

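jog_arm:
  deltas:
    - [[-0.002, -0.002, 0.02, 0, 0.016], [-0.002, -0.002, 0.04, 0, 0.016], [-0.002, -0.002, 0.05, 0, 0.016], [-0.002, -0.002, 0.053, 0, 0.016], [-0.002, -0.002, 0.0545, 0, 0.016], [-0.002, -0.002, 0.0545, 0, 0.016], [-0.002, -0.002, 0.0545, 0, 0.016]]

```text
time_s: 22.65
ee_pos: [482.6, -13.4, 38.8]
ee_rot: [180.0, -0.2, 8.1]
force: [0.4, 0.6, -1.9]
gripper_width: 19.5
```

Run:
```python
from h import *
env.grab_frame('top')
go(*b2w(-28,0),38.7,8.1)
```

```text
t=22.70 pos [482.4 -13.4  38.6] yaw 8.12 F [ 0.   0.2 -0.9] w 19.5 -> delta mm [ 0.3  0.4 -0.1] turn 0.02 rows 0.0
```

jog_arm:
  deltas:
    - [[0, 0, 0.0007, 0, 0.016], [0, 0, 0.0007, 0, 0.016], [0, 0, 0.0007, 0, 0.034], [0, 0, 0.0007, 0, 0.034], [0, 0, 0.0007, 0, 0.034], [0, 0, 0.0007, 0, 0.034], [0, 0, -0.03, 0, 0.034], [0, 0, -0.07, 0, 0.034], [0, 0, -0.11, 0, 0.034], [0, 0, -0.13, 0, 0.034], [0, 0, -0.13, 0, 0.034], [0, 0, -0.13, 0, 0.034], [0, 0, -0.13, 0, 0.034]]

```text
time_s: 23.78
ee_pos: [480.4, -13.2, 166.3]
ee_rot: [-180.0, 0.1, 8.1]
force: [0.2, 0.3, -0.2]
gripper_width: 34.0
```

Run:
```python
from h import *
cv2.imwrite('pics/n_wrist.png',env.grab_frame('wrist')[:,:,::-1])
cv2.imwrite('pics/n_top.png',env.grab_frame('top')[:,:,::-1])
crop('pics/n_top.png','pics/n1.png',370,240,510,330,5)
print([(d["xyz"],round(d["conf"],2)) for d in env.look_for('top','stamp0')])
go(538.3,-418.5,110,8.1)
```

```text
[([537.1, -414.1, 10.2], 0.47)]
t=23.93 pos [480.4 -13.2 165.8] yaw 8.12 F [-0.2  0.   0.4] w 34.0 -> delta mm [  0.  409.4  55.8] turn 0.02 rows 9.9
```

View pics/n_wrist.png

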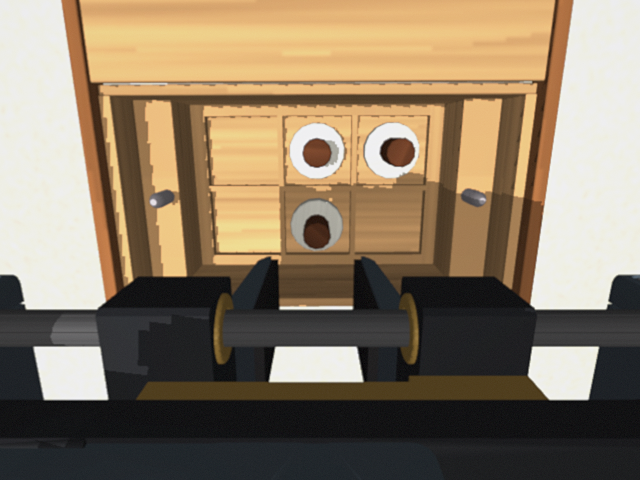

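View pics/n1.png

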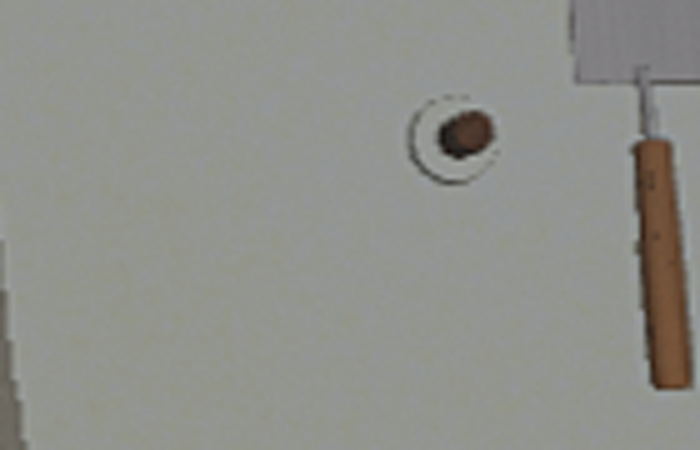

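Three stamps are placed upright (wrist (317,152), (391,152), (317,227)). The last one hasn't moved.

jog_arm:
  deltas:
    - [[0, 0.4095, 0, 0, 0.05], [0, 0.4095, 0, 0, 0.05], [0, 0.4095, 0, 0, 0.05], [0, 0.4095, 0, 0, 0.05], [0, 0.4095, 0, 0, 0.05], [0, 0.4095, 0, 0, 0.05], [0, 0.4095, 0, 0, 0.05], [0, 0.4095, 0, 0, 0.05], [0, 0.4095, 0, 0, 0.05], [0, 0.4095, 0, 0, 0.05], [0, 0.4095, 0.03, 0, 0.05], [0, 0.4095, 0.065, 0, 0.05], [0, 0.4095, 0.065, 0, 0.05], [0, 0.4095, 0.065, 0, 0.05], [0, 0.4095, 0.065, 0, 0.05]]

```text
time_s: 25.18
ee_pos: [539.8, -418.7, 103.1]
ee_rot: [180.0, -0.0, 8.1]
force: [0.5, -0.1, 0.7]
gripper_width: 50.2
```

Run:
```python
from h import *
cv2.imwrite('pics/o_wrist.png',env.grab_frame('wrist')[:,:,::-1])
print(proj('wrist',[538.3,-418.5,45]))
go(538.3,-418.5,32.5,8.1)
```

```text
[312.99107085 265.5132771 ]
t=25.23 pos [ 540.4 -419.   104.2] yaw 8.15 F [ 0.1 -0.7  1. ] w 50.2 -> delta mm [-2.  -0.7 71.7] turn 0.05 rows 1.7
```

View pics/o_wrist.png

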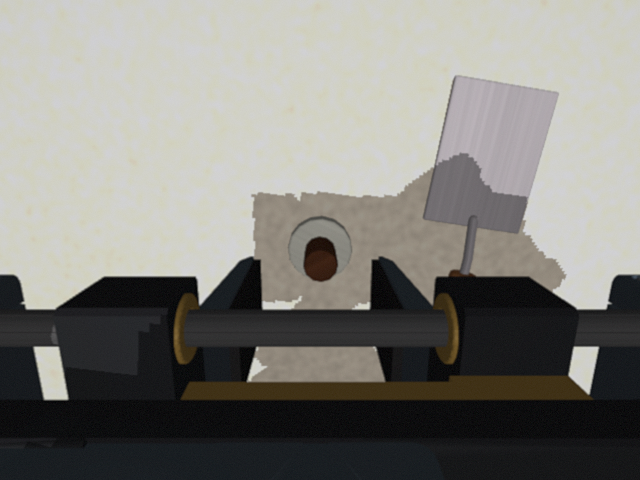

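jog_arm:
  deltas:
    - [[-0.001, 0.001, 0.035, 0, 0.05], [-0.001, 0.001, 0.07, 0, 0.05], [-0.001, 0.001, 0.0715, 0, 0.05], [-0.001, 0.001, 0.0715, 0, 0.05], [-0.001, 0.001, 0.0715, 0, 0.016], [-0.001, 0.001, 0.0715, 0, 0.016], [-0.001, 0.001, 0.0715, 0, 0.016], [-0.001, 0.001, 0.0715, 0, 0.016], [-0.001, 0.001, 0.0715, 0, 0.016], [-0.001, 0.001, 0.0715, 0, 0.016], [-0.001, 0.001, 0.0715, 0, 0.016], [-0.001, 0.001, 0.0715, 0, 0.016], [-0.001, 0.001, 0.0715, 0, 0.016], [-0.001, 0.001, 0.04, 0, 0.016], [-0.001, 0.001, 0, 0, 0.016], [-0.001, 0.001, -0.04, 0, 0.016], [-0.001, 0.001, -0.07, 0, 0.016], [-0.001, 0.001, -0.07, 0, 0.016], [-0.001, 0.001, -0.07, 0, 0.016], [-0.001, 0.001, -0.07, 0, 0.016]]

```text
time_s: 26.9
ee_pos: [537.6, -419.1, 170.9]
ee_rot: [-179.9, 0.1, 8.1]
force: [-0.2, 0.7, -1.4]
gripper_width: 19.6
```

Run:
```python
from h import *
env.grab_frame('top')
go(*b2w(-28,-56),91,8.1)
```

```text
t=26.95 pos [ 537.3 -418.9  170.1] yaw 8.12 F [-0.2  0.5 -1.2] w 19.7 -> delta mm [   3.2 -352.8   79.1] turn 0.02 rows 8.7
```

jog_arm:
  deltas:
    - [[0.003, -0.353, 0, 0, 0.016], [0.003, -0.353, 0, 0, 0.016], [0.003, -0.353, 0, 0, 0.016], [0.003, -0.353, 0, 0, 0.016], [0.003, -0.353, 0, 0, 0.016], [0.003, -0.353, 0, 0, 0.016], [0.003, -0.353, 0, 0, 0.016], [0.003, -0.353, 0, 0, 0.016], [0.003, -0.353, 0, 0, 0.016], [0.003, -0.353, 0, 0, 0.016], [0.003, -0.353, 0, 0, 0.016], [0.003, -0.353, 0.04, 0, 0.016], [0.003, -0.353, 0.08, 0, 0.016], [0.003, -0.353, 0.08, 0, 0.016], [0.003, -0.353, 0.08, 0, 0.016], [0.003, -0.353, 0.08, 0, 0.016]]

```text
time_s: 28.28
ee_pos: [492.6, -70.9, 93.3]
ee_rot: [180.0, -0.1, 8.1]
force: [-0.1, -0.3, -0.2]
gripper_width: 19.7
```

Run:
```python
from h import *
cv2.imwrite('pics/p_wrist.png',env.grab_frame('wrist')[:,:,::-1])
go(*b2w(-28,-56),38.5,8.1)
```

```text
t=28.33 pos [493.2 -70.9  94.1] yaw 8.06 F [ 1.1 -0.3 -0.8] w 19.5 -> delta mm [-2.3 -2.  55.6] turn -0.04 rows 1.3
```

View pics/p_wrist.png

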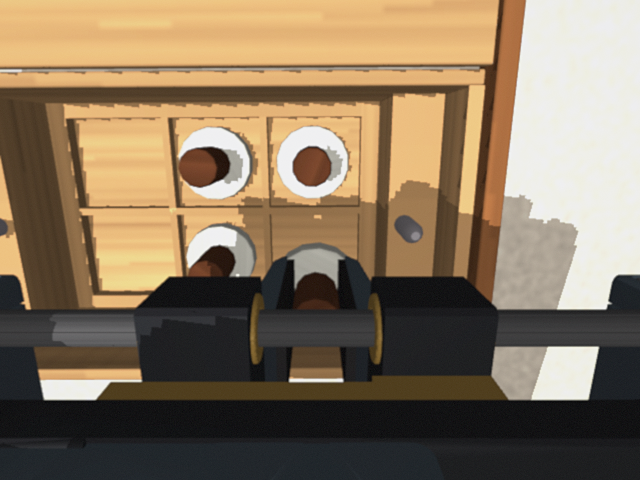

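jog_arm:
  deltas:
    - [[-0.002, -0.002, 0.02, 0, 0.016], [-0.002, -0.002, 0.04, 0, 0.016], [-0.002, -0.002, 0.05, 0, 0.016], [-0.002, -0.002, 0.053, 0, 0.016], [-0.002, -0.002, 0.0555, 0, 0.016], [-0.002, -0.002, 0.0555, 0, 0.016], [-0.002, -0.002, 0.0555, 0, 0.016]]

```text
time_s: 28.92
ee_pos: [490.6, -68.5, 38.3]
ee_rot: [179.9, -0.2, 8.1]
force: [0.8, -0.3, 0.3]
gripper_width: 19.4
```

Run:
```python
from h import *
env.grab_frame('top')
go(*b2w(-28,-56),38.7,8.1)
```

```text
t=28.97 pos [490.6 -68.5  38.3] yaw 8.12 F [ 0.3 -0.3  2.6] w 19.7 -> delta mm [-0.1  0.7 -0.4] turn 0.02 rows 0.0
```

jog_arm:
  deltas:
    - [[0, 0, 0, 0, 0.034], [0, 0, 0, 0, 0.034], [0, 0, 0, 0, 0.034], [0, 0, 0, 0, 0.034], [0, 0, -0.03, 0, 0.034], [0, 0, -0.07, 0, 0.034], [0, 0, -0.11, 0, 0.034], [0, 0, -0.15, 0, 0.034], [0, 0, -0.17, 0, 0.034], [0, 0, -0.17, 0, 0.034], [0, 0, -0.17, 0, 0.034], [0, 0, -0.17, 0, 0.034]]

```text
time_s: 29.97
ee_pos: [488.3, -68.0, 205.7]
ee_rot: [-180.0, 0.1, 8.1]
force: [0.2, 0.2, -0.1]
gripper_width: 34.1
```

Run:
```python
from h import *
cv2.imwrite('pics/q_wrist.png',env.grab_frame('wrist')[:,:,::-1])
im=env.grab_frame('top');cv2.imwrite('pics/q_top.png',im[:,:,::-1])
go(509.5,349,200,100)
print(b2w(0,102),b2w(0,-102))
```

```text
t=30.07 pos [488.1 -68.  205.1] yaw 8.12 F [-0.3 -0.4  0.3] w 34.3 -> delta mm [  80.1 -409.8    5.1] turn -91.88 rows 12.8
[496.12807434  91.18241309] [ 524.87192566 -110.78241309]
```

View pics/q_wrist.png

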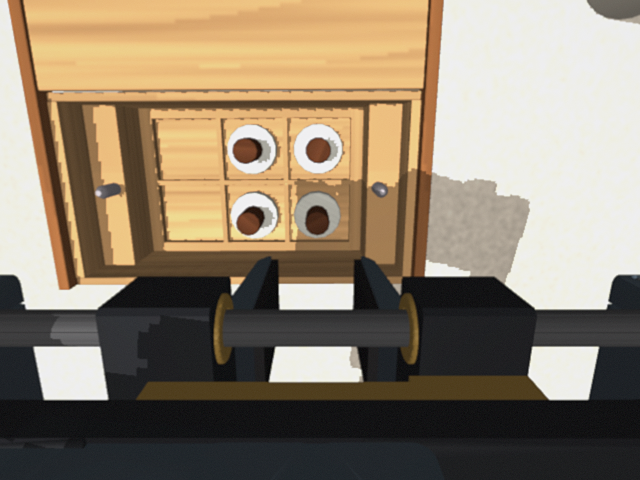

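View pics/q_top.png

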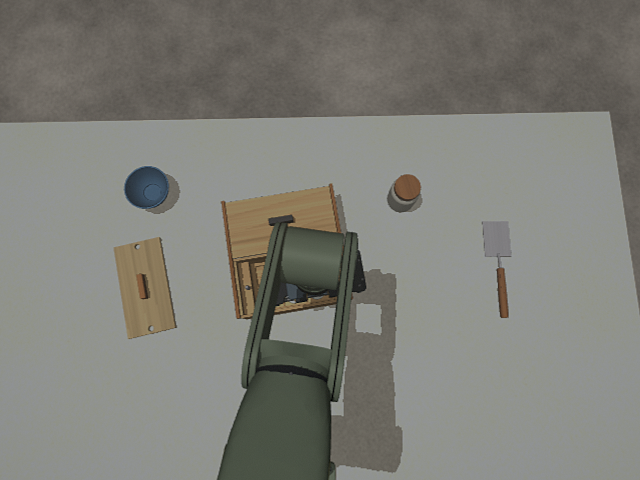

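Run:
```python
from h import *
crop('pics/q_wrist.png','pics/q1.png',80,160,160,220,5)
crop('pics/q_wrist.png','pics/q2.png',340,160,420,220,5)
a=cv2.imread('pics/q1.png');b=cv2.imread('pics/q2.png');cv2.imwrite('pics/q3.png',np.hstack([a,b]))
```

```text
(no output)
```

View pics/q3.png

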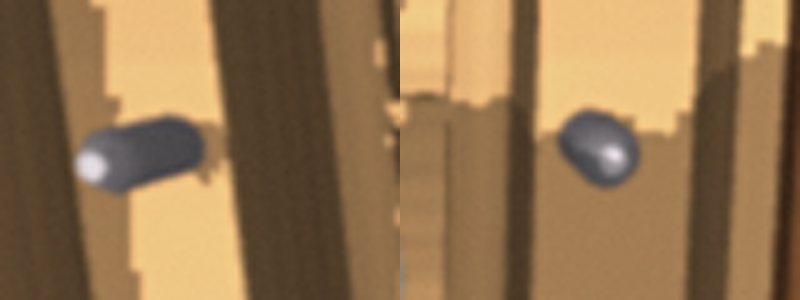

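Run:
```python
from h import *
l=at('wrist',98.2,192.8,78);r=at('wrist',382.6,190.7,78);print(l,r,np.linalg.norm(l-r),(l+r)/2,np.degrees(np.arctan2(*(l-r)[[1,0]]))-90)
crop('pics/q_top.png','pics/q4.png',230,240,360,330,5)
```

```text
[495.29175818  89.74151835  78.        ] [ 525.61892635 -111.40062163   78.        ] 203.41557856508578 [510.45534226 -10.82955164  78.        ] 8.574177203293317
```

View pics/q4.png

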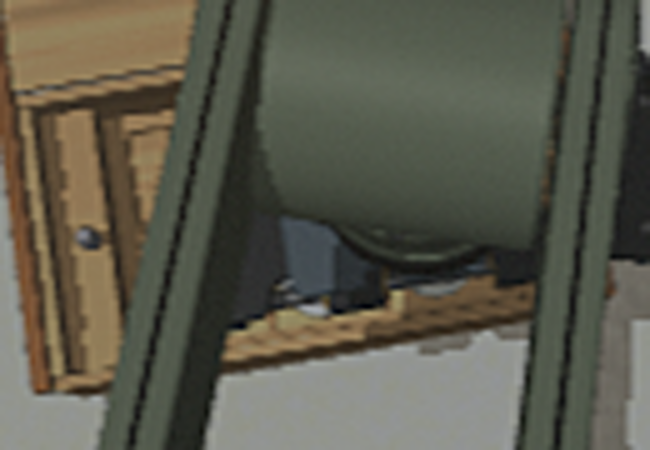

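Run:
```python
from h import *
l=at('top',247.1,287.0,78);r=np.array([524.54,-110.91,78]);print(l,(l+r)/2,np.linalg.norm(l-r),np.degrees(np.arctan2(*(l-r)[[1,0]]))-90)
go(509.5,349,140,12.5)
```

```text
[495.65577768  88.903431    78.        ] [510.09788884 -11.0032845   78.        ] 201.89033039471843 8.225467931744603
t=30.07 pos [488.1 -68.  205.1] yaw 8.12 F [-0.3 -0.4  0.3] w 34.3 -> delta mm [  80.1 -409.8   65.1] turn -4.38 rows 10.1
```

jog_arm:
  deltas:
    - [[0.08, -0.41, 0, -4.4, 0.05], [0.08, -0.41, 0, -4.4, 0.05], [0.08, -0.41, 0, -4.4, 0.05], [0.08, -0.41, 0, -4.4, 0.05], [0.08, -0.41, 0, -4.4, 0.05], [0.08, -0.41, 0, -4.4, 0.05], [0.08, -0.41, 0, -4.4, 0.05], [0.08, -0.41, 0, -4.4, 0.05], [0.08, -0.41, 0.02, -4.4, 0.05], [0.08, -0.41, 0.05, -4.4, 0.05], [0.08, -0.41, 0.065, -4.4, 0.05], [0.08, -0.41, 0.065, -4.4, 0.05], [0.08, -0.41, 0.065, -4.4, 0.05], [0.08, -0.41, 0.065, -4.4, 0.05], [0.08, -0.41, 0.065, -4.4, 0.05]]

```text
time_s: 31.32
ee_pos: [511.4, 348.2, 143.2]
ee_rot: [-180.0, -0.1, 12.5]
force: [-0.2, 0.4, -0.0]
gripper_width: 49.6
```

Run:
```python
from h import *
cv2.imwrite('pics/r_wrist.png',env.grab_frame('wrist')[:,:,::-1])
cv2.imwrite('pics/r_top.png',env.grab_frame('top')[:,:,::-1])
crop('pics/r_top.png','pics/r1.png',215,175,375,325,4)
go(509.5,349,27.5,12.5)
c=np.radians(12.5);u=np.array([np.cos(c),np.sin(c)])
for d in(30,-30): print(proj('wrist',[*(np.array([509.5,349])+d*u),29]))
print(proj('wrist',[*(np.array([509.5,349])+102*u),8]))
print([(d["xyz"],round(d["conf"],2)) for d in env.look_for('top','stamp0')])
```

```text
t=31.42 pos [511.4 348.3 143.6] yaw 12.43 F [ 0.5  0.2 -0.9] w 50.1 -> delta mm [ -1.7  -1.1 116.1] turn -0.07 rows 2.8
[313.29554956 198.03259132]
[313.4775875  280.47076057]
[313.27223826  90.15184473]
[([537.3, -5.7, 17.8], 0.77), ([547.4, -62.9, 17.8], 0.69), ([490.2, -71.8, 13.1], 0.62), ([474.3, -15.3, 18.1], 0.56)]
```

View pics/r_wrist.png

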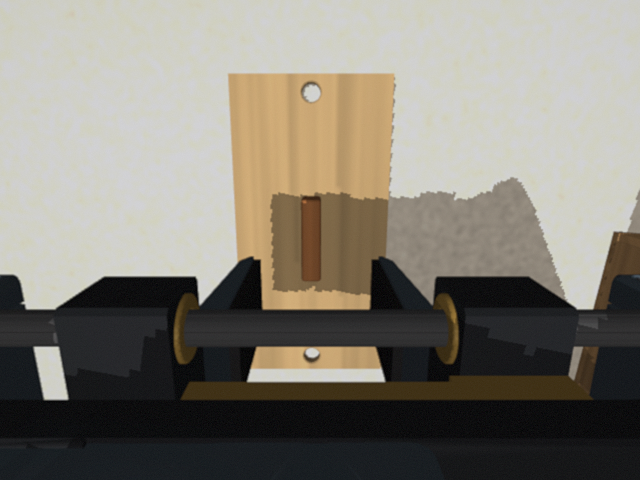

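View pics/r1.png

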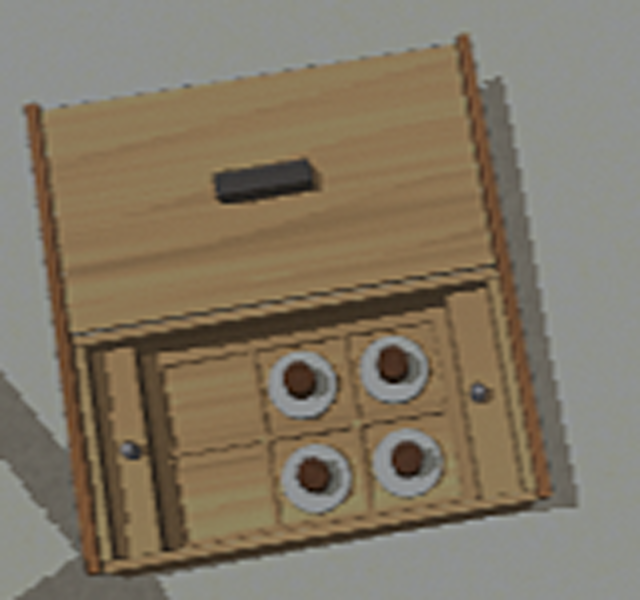

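Plate holes are at (311,92) and (312,354) and the pull at (311,240), so the plate is aligned with the tool. All four stamps show in their pockets. I'll grasp the plate.

jog_arm:
  deltas:
    - [[-0.0025, -0.001, 0.04, 0, 0.05], [-0.0025, -0.001, 0.08, 0, 0.05], [-0.0025, -0.001, 0.105, 0, 0.05], [-0.0025, -0.001, 0.116, 0, 0.05], [-0.0025, -0.001, 0.116, 0, 0.05], [-0.0025, -0.001, 0.116, 0, 0.05], [-0.0025, -0.001, 0.116, 0, 0.008], [-0.0025, -0.001, 0.116, 0, 0.008], [-0.0025, -0.001, 0.116, 0, 0.008], [-0.0025, -0.001, 0.116, 0, 0.008], [-0.0025, -0.001, 0.116, 0, 0.008], [-0.0025, -0.001, 0.116, 0, 0.008], [-0.0025, -0.001, 0.116, 0, 0.008], [-0.0025, -0.001, 0.116, 0, 0.008], [-0.0025, -0.001, 0.116, 0, 0.008], [-0.0025, -0.001, 0.116, 0, 0.008]]
  grip_force: 40

```text
time_s: 32.8
ee_pos: [507.9, 349.6, 26.0]
ee_rot: [-180.0, -0.0, 12.5]
force: [-1.4, 1.0, 1.2]
gripper_width: 13.7
```

Run:
```python
from h import *
l=at('top',214.5+130.5/4,174.5+449.5/4,78);r=at('top',214.5+479.5/4,174.5+392.5/4,78);print(l,r,(l+r)/2,np.linalg.norm(l-r),np.degrees(np.arctan2(*(l-r)[[1,0]]))-90)
cv2.imwrite('pics/s_wrist.png',env.grab_frame('wrist')[:,:,::-1])
go(509.5,349,27.5,12.5)
```

```text
[495.9396104   88.84918065  78.        ] [ 524.33183262 -111.028133     78.        ] [510.13572151 -11.08947617  78.        ] 201.88377546681275 8.084677885234441
t=32.85 pos [507.9 349.6  26. ] yaw 12.52 F [0.3 1.7 1.3] w 14.0 -> delta mm [ 1.4  1.  -1.5] turn 0.02 rows 0.1
```

View pics/s_wrist.png

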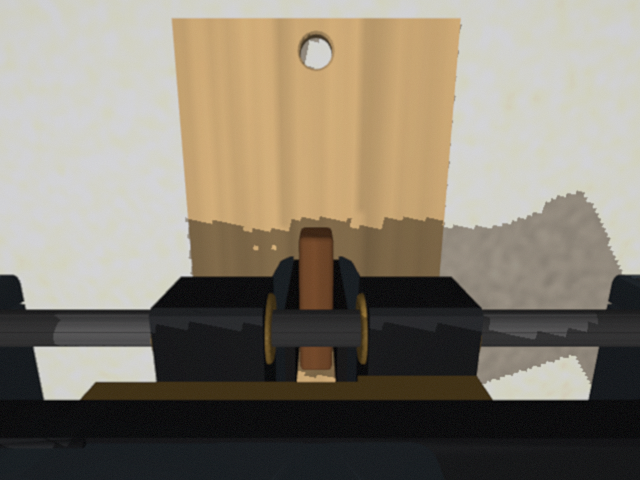

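Run:
```python
from h import *
s=env.state();a=np.radians(12.52)
def rel(u,v,z):
    q=at('wrist',u,v,z)-s['ee_pos'];return (q[0]*np.cos(a)+q[1]*np.sin(a), q[0]*np.sin(a)-q[1]*np.cos(a))
print('hole',rel(316,51.5,8),'corners',rel(172,18,8),rel(461,18,8),'pull',rel(316,229,29),rel(316,370,29))
print(env.camera_params('wrist'))
```

```text
hole (np.float64(102.02478007111887), np.float64(0.6733359103855392)) corners (np.float64(114.18849939374837), np.float64(-56.06695717954006)) (np.float64(114.22866195932454), np.float64(57.7844039097359)) pull (np.float64(33.771211117470116), np.float64(0.7043280018079958)) (np.float64(-28.863279005376544), np.float64(0.7411501962818727))
{'fx': 393.9125139607468, 'fy': 393.9125139607468, 'cx': 315.72451238245765, 'cy': 237.67762403819788, 'k1': -0.002350561972400435, 'xyz': array([575.49830893, 363.9959312 , 179.70571127]), 'orientation': array([ 1.65555673e+02,  1.41362679e-02, -7.74563404e+01])}
```

jog_arm:
  deltas:
    - [[0, 0, -0.01, 0, 0.008], [0, 0, -0.03, 0, 0.008], [0, 0, -0.055, 0, 0.008], [0, 0, -0.08, 0, 0.008], [0, 0, -0.105, 0, 0.008], [0, 0, -0.125, 0, 0.008], [0, 0, -0.14, 0, 0.008], [0, 0, -0.15, 0, 0.008], [0, 0, -0.15, 0, 0.008], [0, 0, -0.15, 0, 0.008], [0, 0, -0.15, 0, 0.008]]

```text
time_s: 33.77
ee_pos: [507.2, 348.9, 174.6]
ee_rot: [179.9, 0.1, 12.5]
force: [0.1, 0.3, -1.8]
gripper_width: 13.7
```

Run:
```python
from h import *
cv2.imwrite('pics/t_wrist.png',env.grab_frame('wrist')[:,:,::-1])
go(510.7,-10.4,170,98.2)
```

```text
t=33.82 pos [507.1 348.9 174.4] yaw 12.53 F [ 0.9  0.2 -1.6] w 13.8 -> delta mm [-74.4 351.5   4.4] turn -85.67 rows 12.0
```

View pics/t_wrist.png

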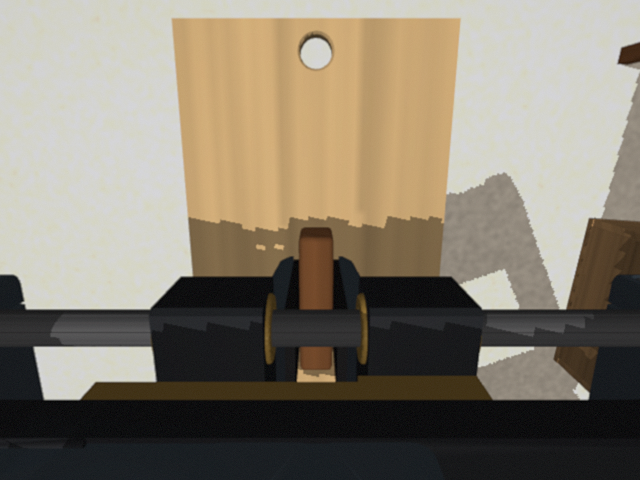

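The plate is held level with no slip (hole still at (316,51)). Moving over the box and turning.

jog_arm:
  deltas:
    - [[-0.002, 0.01, 0, -3, 0.008], [-0.007, 0.03, 0, -8, 0.008], [-0.013, 0.055, 0, -14, 0.008], [-0.019, 0.083, 0, -20.5, 0.008], [-0.025, 0.112, 0, -27, 0.008], [-0.031, 0.142, 0, -33.5, 0.008], [-0.037, 0.172, 0, -40, 0.008], [-0.043, 0.202, 0, -46.5, 0.008], [-0.049, 0.232, 0, -53, 0.008], [-0.055, 0.262, 0, -59.5, 0.008], [-0.06, 0.29, 0, -66, 0.008], [-0.066, 0.315, 0, -72.5, 0.008], [-0.07, 0.335, 0, -78.5, 0.008], [-0.073, 0.347, 0, -83, 0.008], [-0.0745, 0.3515, 0, -85.7, 0.008], [-0.0745, 0.3515, 0, -85.7, 0.008], [-0.0745, 0.3515, 0, -85.7, 0.008], [-0.0745, 0.3515, 0, -85.7, 0.008], [-0.0745, 0.3515, 0, -85.7, 0.008]]

```text
time_s: 35.4
ee_pos: [511.2, -9.3, 175.6]
ee_rot: [-180.0, -0.0, 98.2]
force: [0.3, 0.3, -2.0]
gripper_width: 13.9
```

Run:
```python
from h import *
cv2.imwrite('pics/u_wrist.png',env.grab_frame('wrist')[:,:,::-1])
go(510.7,-10.4,110,98.2)
```

```text
t=35.45 pos [511.3  -9.3 175.7] yaw 98.24 F [ 1.3  0.7 -1.4] w 13.3 -> delta mm [-1.  -0.7 65.7] turn 0.04 rows 1.6
```

View pics/u_wrist.png

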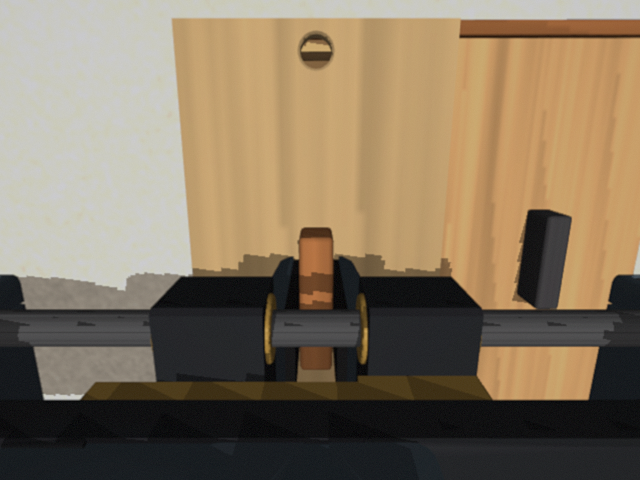

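jog_arm:
  deltas:
    - [[-0.001, -0.0006, 0.015, 0, 0.008], [-0.001, -0.0006, 0.035, 0, 0.008], [-0.001, -0.0006, 0.05, 0, 0.008], [-0.001, -0.0006, 0.06, 0, 0.008], [-0.001, -0.0006, 0.065, 0, 0.008], [-0.001, -0.0006, 0.065, 0, 0.008], [-0.001, -0.0006, 0.065, 0, 0.008], [-0.001, -0.0006, 0.065, 0, 0.008]]

```text
time_s: 36.12
ee_pos: [511.7, -10.9, 111.8]
ee_rot: [179.9, 0.0, 98.2]
force: [0.6, -0.2, -1.2]
gripper_width: 14.0
```

Run:
```python
from h import *
cv2.imwrite('pics/v_wrist.png',env.grab_frame('wrist')[:,:,::-1])
cv2.imwrite('pics/v_side.png',env.grab_frame('side')[:,:,::-1])
crop('pics/v_side.png','pics/v2.png',230,160,400,300,4)
crop('pics/v_wrist.png','pics/v1.png',270,20,370,95,8)
go(510.7,-10.4,80,98.2)
```

```text
t=36.22 pos [511.6 -10.9 111.8] yaw 98.22 F [ 0.1 -0.1 -2.1] w 13.7 -> delta mm [ 0.7 -0.8 31.8] turn 0.02 rows 0.8
```

View pics/v_wrist.png

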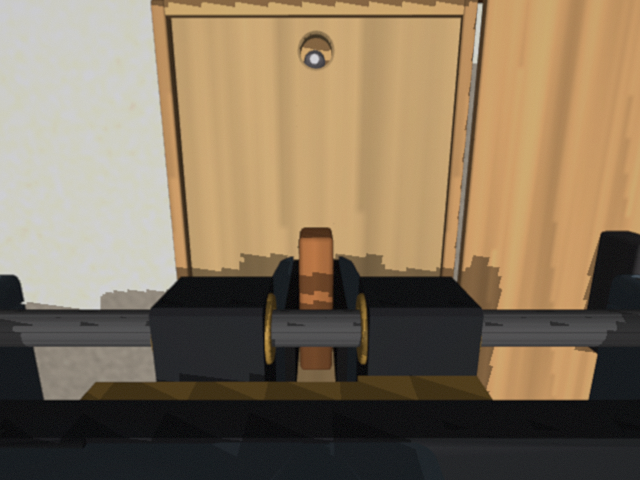

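View pics/v1.png

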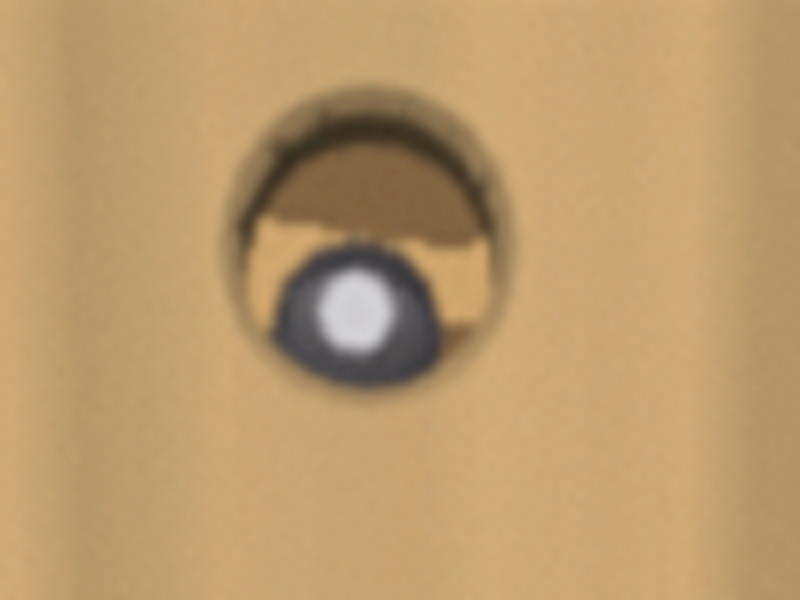

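View pics/v2.png

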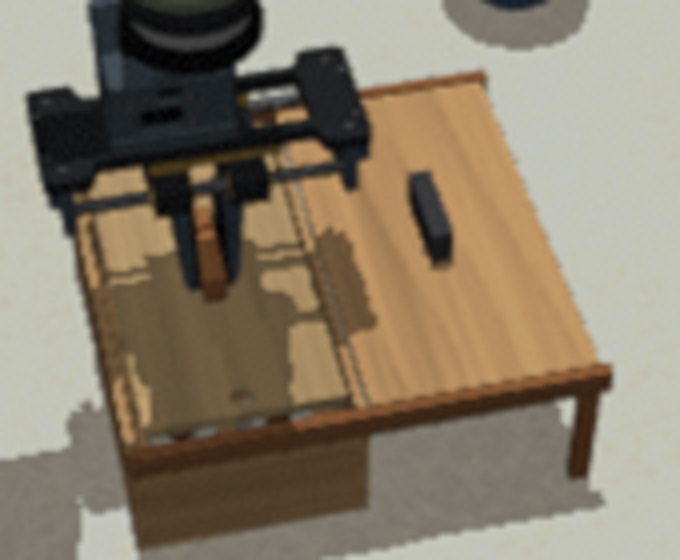

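Run:
```python
from h import *
s=env.state();a=np.radians(98.22)
def rel(u,v,z):
    q=at('wrist',u,v,z)-s['ee_pos'];return (q[0]*np.cos(a)+q[1]*np.sin(a), q[0]*np.sin(a)-q[1]*np.cos(a))
g=lambda x,y:(269.5+(x+.5)/8,19.5+(y+.5)/8)
print('hole',rel(*g(369,243),s['ee_pos'][2]-18),'tip',rel(*g(357,311),78)); print(env.state()['ee_pos'])
```

```text
hole (np.float64(102.88137524806544), np.float64(-0.9277095672042002)) tip (np.float64(102.5222566529605), np.float64(-1.5676862195393202))
[511.58330457 -10.93592825 111.81067691]
```

jog_arm:
  deltas:
    - [[-0.0003, -0.0005, 0.002, 0, 0.008], [-0.0003, -0.0005, 0.004, 0, 0.008], [-0.0003, -0.0005, 0.006, 0, 0.008], [-0.0003, -0.0005, 0.008, 0, 0.008], [-0.0003, -0.0005, 0.01, 0, 0.008], [-0.0003, -0.0005, 0.012, 0, 0.008], [-0.0003, -0.0005, 0.014, 0, 0.008], [-0.0003, -0.0005, 0.016, 0, 0.008], [-0.0003, -0.0005, 0.018, 0, 0.008], [-0.0003, -0.0005, 0.018, 0, 0.008], [-0.0003, -0.0005, 0.018, 0, 0.008]]

```text
time_s: 37.13
ee_pos: [510.4, -11.3, 92.8]
ee_rot: [-180.0, 0.0, 98.2]
force: [-0.4, -0.0, -2.4]
gripper_width: 13.9
```

Run:
```python
from h import *
cv2.imwrite('pics/w_wrist.png',env.grab_frame('wrist')[:,:,::-1])
go(510.7,-10.4,80,98.2)
```

```text
t=37.18 pos [510.5 -11.3  92.9] yaw 98.22 F [ 0.4  0.9 -1.4] w 13.9 -> delta mm [ 0.9  0.3 12.9] turn 0.02 rows 0.3
```

View pics/w_wrist.png

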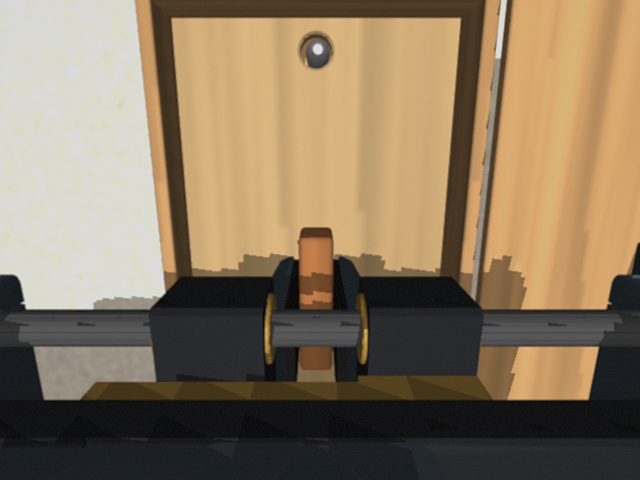

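No contact force and the pin is centred in the hole at (316,49). Continuing down.

jog_arm:
  deltas:
    - [[0, 0.0004, 0.002, 0, 0.008], [0, 0.0004, 0.004, 0, 0.008], [0, 0.0004, 0.006, 0, 0.008], [0, 0.0004, 0.008, 0, 0.008], [0, 0.0004, 0.01, 0, 0.008], [0, 0.0004, 0.0115, 0, 0.008], [0, 0.0004, 0.0125, 0, 0.008], [0, 0.0004, 0.0125, 0, 0.008], [0, 0.0004, 0.0125, 0, 0.008]]

```text
time_s: 37.93
ee_pos: [510.9, -11.2, 80.4]
ee_rot: [-180.0, 0.0, 98.2]
force: [-0.2, -0.0, -1.9]
gripper_width: 13.5
```

Run:
```python
from h import *
cv2.imwrite('pics/x_wrist.png',env.grab_frame('wrist')[:,:,::-1])
go(510.7,-10.4,80,98.2)
```

```text
t=37.98 pos [510.9 -11.3  80.5] yaw 98.22 F [-0.7  0.2 -1.1] w 13.9 -> delta mm [ 0.9 -0.1  0.5] turn 0.02 rows 0.0
```

Still hanging, since it carries its weight. Going down 1 mm more.

jog_arm:
  deltas:
    - [[0, 0, 0.0005, 0, 0.008], [0, 0, 0.001, 0, 0.008], [0, 0, 0.001, 0, 0.008], [0, 0, 0.001, 0, 0.008]]

```text
time_s: 38.32
ee_pos: [511.0, -11.3, 80.0]
ee_rot: [180.0, 0.0, 98.2]
force: [-1.8, 0.9, 4.3]
gripper_width: 13.5
```

Run:
```python
from h import *
env.grab_frame('top')
go(510.7,-10.4,80,98.2)
```

```text
t=38.37 pos [511.  -11.3  80. ] yaw 98.22 F [-1.3  0.6  6.2] w 13.9 -> delta mm [ 0.9 -0.2 -0. ] turn 0.02 rows 0.0
```

jog_arm:
  deltas:
    - [[0, 0, 0, 0, 0.035], [0, 0, 0, 0, 0.035], [0, 0, 0, 0, 0.035], [0, 0, 0, 0, 0.035], [0, 0, 0, 0, 0.035], [0, 0, -0.02, 0, 0.035], [0, 0, -0.05, 0, 0.035], [0, 0, -0.09, 0, 0.035], [0, 0, -0.12, 0, 0.035], [0, 0, -0.12, 0, 0.035], [0, 0, -0.12, 0, 0.035], [0, 0, -0.12, 0, 0.035]]

```text
time_s: 39.37
ee_pos: [510.2, -11.2, 198.7]
ee_rot: [-179.9, -0.0, 98.2]
force: [0.9, -0.6, -0.6]
gripper_width: 35.0
```

Run:
```python
from h import *
cv2.imwrite('pics/y_wrist.png',env.grab_frame('wrist')[:,:,::-1])
cv2.imwrite('pics/y_side.png',env.grab_frame('side')[:,:,::-1])
crop('pics/y_side.png','pics/y2.png',230,160,400,300,4)
go(*b2w(135.8,0),165,98.1)
```

```text
t=39.47 pos [509.8 -11.2 197.8] yaw 98.22 F [ 0.  -0.7 -0.5] w 35.0 -> delta mm [  1.  136.7  32.8] turn 0.12 rows 3.4
```

View pics/y_wrist.png

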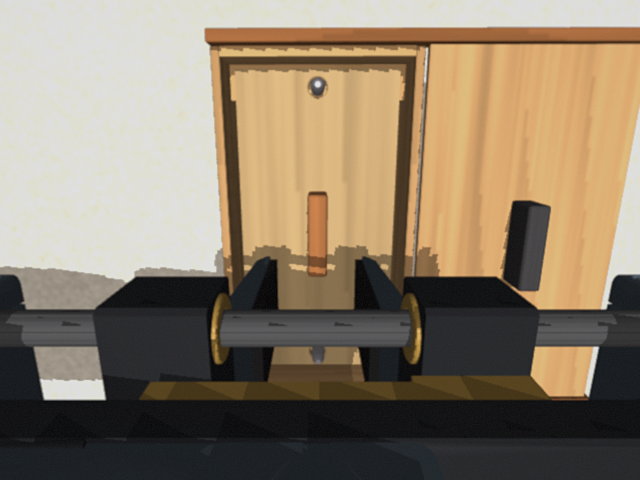

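View pics/y2.png

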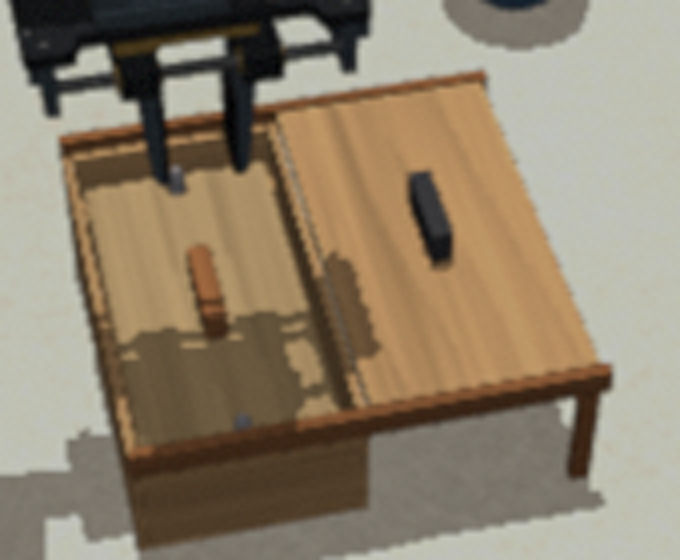

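The plate is seated with both pins through their holes (y2: (177,178) and (243,422)). Now the cover pull.

jog_arm:
  deltas:
    - [[0.001, 0.03, 0, 0, 0.06], [0.001, 0.07, 0, 0, 0.06], [0.001, 0.11, 0.01, 0, 0.06], [0.001, 0.1365, 0.03, 0, 0.06], [0.001, 0.1365, 0.033, 0, 0.06], [0.001, 0.1365, 0.033, 0, 0.06], [0.001, 0.1365, 0.033, 0, 0.06], [0.001, 0.1365, 0.06, 0, 0.06], [0.001, 0.1365, 0.08, 0, 0.06], [0.001, 0.1365, 0.084, 0, 0.06], [0.001, 0.1365, 0.084, 0, 0.06], [0.001, 0.1365, 0.084, 0, 0.06]]

```text
time_s: 40.47
ee_pos: [645.9, 9.1, 117.0]
ee_rot: [179.9, 0.0, 98.2]
force: [0.8, 0.4, 0.8]
gripper_width: 60.0
```

Run:
```python
from h import *
cv2.imwrite('pics/z_wrist.png',env.grab_frame('wrist')[:,:,::-1])
go(*b2w(135.8,0),113,98.1)
```

```text
t=40.52 pos [646.4   9.2 117.4] yaw 98.21 F [-0.7 -0.3 -0. ] w 60.0 -> delta mm [ 0.4 -1.4  4.4] turn 0.11 rows 0.1
```

View pics/z_wrist.png

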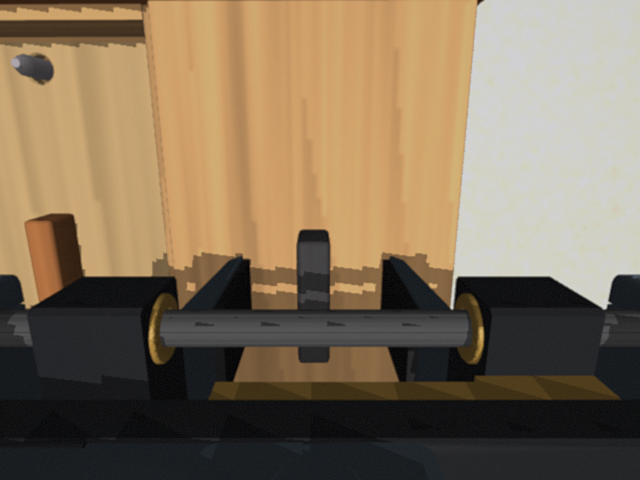

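jog_arm:
  deltas:
    - [[0, -0.0012, 0.004, 0, 0.06], [0, -0.0012, 0.004, 0, 0.06], [0, -0.0012, 0.004, 0, 0.01], [0, -0.0012, 0.004, 0, 0.01], [0, -0.0012, 0.004, 0, 0.01], [0, -0.0012, 0.004, 0, 0.01], [0, -0.0012, 0.004, 0, 0.01], [0, -0.0012, 0.004, 0, 0.01], [0, -0.0012, 0.004, 0, 0.01], [0, -0.0012, 0.004, 0, 0.01], [0, -0.0012, 0.004, 0, 0.01], [0, -0.0012, 0.004, 0, 0.01]]
  grip_force: 12

```text
time_s: 41.52
ee_pos: [644.7, 9.1, 111.4]
ee_rot: [180.0, 0.0, 98.2]
force: [-0.2, -0.0, -0.7]
gripper_width: 14.1
```

jog_arm:
  deltas:
    - [[0, -0.005, 0, 0, 0.01], [0, -0.015, 0, 0, 0.01], [0, -0.027, 0, 0, 0.01], [0, -0.039, 0, 0, 0.01], [0, -0.051, 0, 0, 0.01], [0, -0.063, 0, 0, 0.01], [0, -0.075, 0, 0, 0.01], [0, -0.087, 0, 0, 0.01], [0, -0.099, 0, 0, 0.01], [0, -0.111, 0, 0, 0.01], [0, -0.12, 0, 0, 0.01], [0, -0.126, 0, 0, 0.01], [0, -0.13, 0, 0, 0.01], [0, -0.133, 0, 0, 0.01], [0, -0.135, 0, 0, 0.01], [0, -0.136, 0, 0, 0.01], [0, -0.137, 0, 0, 0.01], [0, -0.137, 0, 0, 0.01]]

```text
time_s: 43.02
ee_pos: [511.1, -10.5, 111.4]
ee_rot: [179.8, 0.0, 98.2]
force: [6.4, -1.0, -7.7]
gripper_width: 14.0
```

Run:
```python
from h import *
env.grab_frame('top')
go(*b2w(0.8,0),113,98.1)
```

```text
t=43.07 pos [511.2 -10.5 111.4] yaw 98.21 F [ 7.1 -1.8 -7.9] w 13.9 -> delta mm [ 0.8  0.3 -1.6] turn 0.11 rows 0.0
```

jog_arm:
  deltas:
    - [[0, -0.002, 0, 0, 0.01], [0, -0.003, 0, 0, 0.01], [0, -0.003, 0, 0, 0.01], [0, -0.003, 0, 0, 0.01]]

```text
time_s: 43.4
ee_pos: [511.1, -10.5, 111.5]
ee_rot: [179.4, 0.0, 98.2]
force: [14.0, 0.4, -13.4]
gripper_width: 14.0
```

Run:
```python
from h import *
go(*b2w(0.8,0),113,98.1)
```

```text
t=43.40 pos [511.1 -10.5 111.5] yaw 98.18 F [ 14.    0.4 -13.4] w 14.0 -> delta mm [ 0.8  0.3 -1.5] turn 0.08 rows 0.0
```

Firmly at the shut stop: travel was (644.7→511.1)/cos 8.1° = 135 mm. I'll take the load off, release and move clear.

jog_arm:
  deltas:
    - [[0, 0.004, 0, 0, 0.01], [0, 0.004, 0, 0, 0.01], [0, 0.004, 0, 0, 0.04], [0, 0.004, 0, 0, 0.04], [0, 0.004, 0, 0, 0.04], [0, 0.004, 0, 0, 0.04], [0, 0.004, 0, 0, 0.04], [0, 0.004, 0, 0, 0.04], [0, 0.004, -0.03, 0, 0.04], [0, 0.004, -0.07, 0, 0.04], [0, 0.004, -0.12, 0, 0.04], [0, 0.004, -0.16, 0, 0.04], [0, 0.004, -0.18, 0, 0.04], [0, 0.004, -0.18, 0, 0.04], [0, 0.004, -0.18, 0, 0.04], [0, 0.004, -0.18, 0, 0.04]]

```text
time_s: 44.73
ee_pos: [509.3, -10.3, 290.4]
ee_rot: [-179.9, -0.0, 98.2]
force: [-0.1, 0.4, -0.8]
gripper_width: 40.2
```

jog_arm:
  deltas:
    - [[-0.2, 0, 0, 0, 0.04], [-0.2, 0, 0, 0, 0.04], [-0.2, 0, 0, 0, 0.04], [-0.2, 0, 0, 0, 0.04], [-0.2, 0, 0, 0, 0.04], [-0.2, -0.1, 0, 0, 0.04], [-0.2, -0.1, 0, 0, 0.04], [-0.2, -0.1, 0, 0, 0.04], [-0.2, -0.1, 0, 0, 0.04], [-0.2, -0.1, 0, 0, 0.04], [-0.2, -0.1, 0, 0, 0.04]]

```text
time_s: 45.65
ee_pos: [440.1, -222.4, 290.5]
ee_rot: [-180.0, -0.1, 98.2]
force: [0.4, 0.4, 1.0]
gripper_width: 40.2
```

Run:
```python
from h import *
cv2.imwrite('pics/zz_top.png',env.grab_frame('top')[:,:,::-1])
cv2.imwrite('pics/zz_side.png',env.grab_frame('side')[:,:,::-1])
crop('pics/zz_top.png','pics/zz1.png',210,175,360,325,4)
go(511,-10,200)
for l in('stamp0','jar','bowl','spatula'):print(l,[(d["xyz"],round(d["conf"],2)) for d in env.look_for('top',l)])
```

```text
t=45.75 pos [ 440.6 -222.3  290.8] yaw 98.28 F [-0.2 -0.3 -0.6] w 40.0 -> delta mm [199.9 100.3  90.8] turn 0.00 rows 5.8
stamp0 []
jar [([710.4, -278.1, 111.8], 0.79)]
bowl [([762.3, 354.8, 26.9], 0.88)]
spatula [([596.1, -516.1, 2.4], 0.88)]
```

View pics/zz1.png

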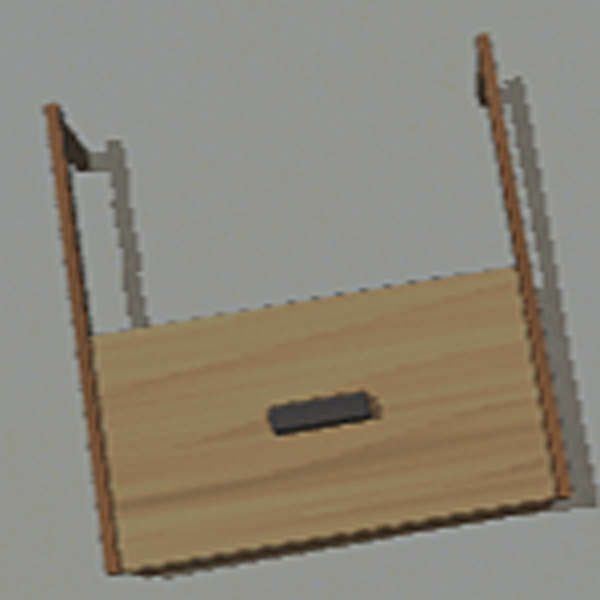

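View pics/zz_side.png

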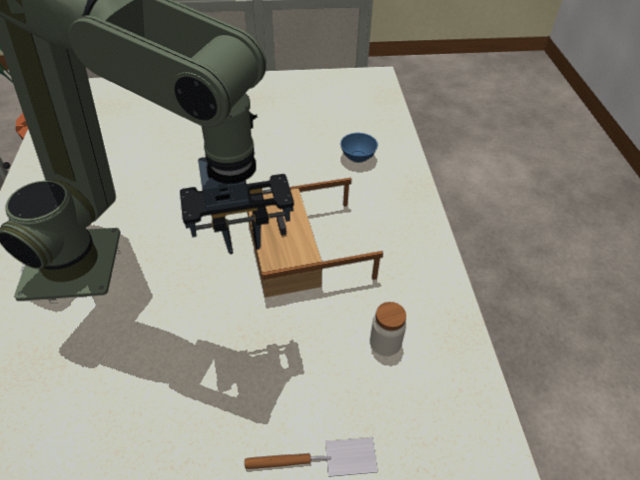

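View pics/zz_top.png

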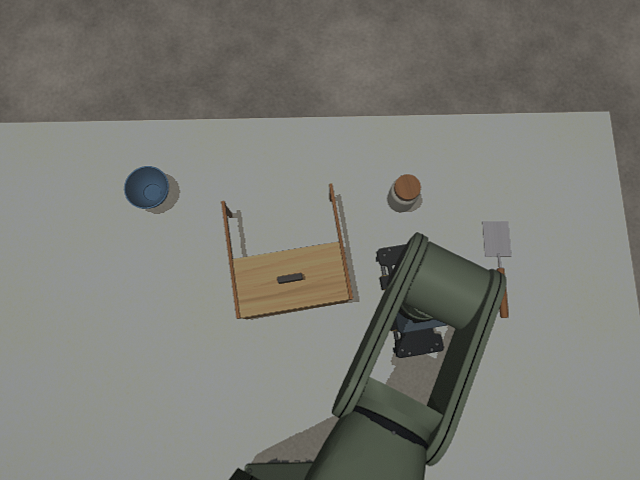

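The cover is shut flush, the counter is clear of stamps, and the jar, bowl and spatula haven't moved. Handing it in.

```bash
python3 -c "
from workcell import env
print(env.job_done())"
```

```text
the job is handed in; nothing more can be done
None
```

The job is done and handed in at about 46 s of the 210 s allowed. I slid the cover fully open and stood all four stamps on the counter upright in pockets of their own. Then I lowered the plate over both pins onto the ledges and slid the cover fully shut.

- **Cover:** it reached a firm stop at both ends, 135 mm apart. In the last top view it lies flush with the box front.
- **Stamps:** the pictures before the plate went on showed all four upright and centred. None was knocked aside during the run. The final top and side views showed none left on the counter.
- **Plate:** it went down without catching and seated with about 6 N contact at the expected height. Both pins showed through their holes.
- **Bystanders:** the jar and bowl read within about 4 mm of where they started. The spatula's reading changed by 9 mm, but this time the arm partly hid it. It looks unmoved in the pictures, and I did not touch it.
- **Forces:** the highest I saw was about 20 N, when I pressed the cover against its stops.

No check failed. The box position came out 1–2 mm different between methods, so I corrected for that by looking at a pin through the plate's hole before lowering it.

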